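# Change over the UV curing lamps

### The job

The lamps have finished a run: turn the isolator fully off, stand every cured adapter (pale amber bead) upright in the grey tray, and stand every fresh adapter (blue bead) upright straight in front of a lamp, one to a lamp, its foot 20 mm clear of the lamp's base. Roll the brightness wheel until its white line is level with the red marks, and only when all that is ready turn the isolator fully on. Never handle an adapter while the isolator is on (if one shifts after that, switch off, put it right and switch on again), and leave the other things on the bench alone.

Things in the scene. Friction and masses are not known exactly. Their poses are not given: they have to be found in the camera images.
- fresh0: standing tube adapter: steel foot disc 50 mm across and 12 mm thick, aluminium collar 37 mm across up to 28 mm, black tube 30 mm across from there up to the top at 80 mm, a bright BLUE (uncured) bead of adhesive (39 mm across) round the tube's foot at 27 to 37 mm; 160 g; origin at the centre of the underside, z up the tube. May be absent; it starts standing on the bench in front of the lamps.
- fresh1: standing tube adapter: steel foot disc 50 mm across and 12 mm thick, aluminium collar 37 mm across up to 28 mm, black tube 30 mm across from there up to the top at 80 mm, a bright BLUE (uncured) bead of adhesive (39 mm across) round the tube's foot at 27 to 37 mm; 160 g; origin at the centre of the underside, z up the tube. May be absent; it starts standing on the bench in front of the lamps.
- fresh2: standing tube adapter: steel foot disc 50 mm across and 12 mm thick, aluminium collar 37 mm across up to 28 mm, black tube 30 mm across from there up to the top at 80 mm, a bright BLUE (uncured) bead of adhesive (39 mm across) round the tube's foot at 27 to 37 mm; 160 g; origin at the centre of the underside, z up the tube. May be absent; it starts standing on the bench in front of the lamps.
- cured0: standing tube adapter: steel foot disc 50 mm across and 12 mm thick, aluminium collar 37 mm across up to 28 mm, black tube 30 mm across from there up to the top at 80 mm, a pale AMBER (cured) bead of adhesive (39 mm across) round the tube's foot at 27 to 37 mm; 160 g; origin at the centre of the underside, z up the tube. May be absent; it starts standing in front of one of the lamps.
- cured1: standing tube adapter: steel foot disc 50 mm across and 12 mm thick, aluminium collar 37 mm across up to 28 mm, black tube 30 mm across from there up to the top at 80 mm, a pale AMBER (cured) bead of adhesive (39 mm across) round the tube's foot at 27 to 37 mm; 160 g; origin at the centre of the underside, z up the tube. May be absent; it starts standing in front of one of the lamps.
- cured2: standing tube adapter: steel foot disc 50 mm across and 12 mm thick, aluminium collar 37 mm across up to 28 mm, black tube 30 mm across from there up to the top at 80 mm, a pale AMBER (cured) bead of adhesive (39 mm across) round the tube's foot at 27 to 37 mm; 160 g; origin at the centre of the underside, z up the tube. May be absent; it starts standing in front of one of the lamps.
- lamp0: ultraviolet spot lamp, fixed: dark cast base 60 mm deep (along its x) by 70 mm wide and 16 mm high, a post and a finned head that leans forward and down to the base's front edge, about 95 mm high over all; origin at the centre of the base's underside; its front, with the violet lens, faces its own -x
- lamp0_spot (a point): point on the bench in the beam of lamp0: straight ahead of its front, 75 mm from the base's centre, where the axis of an adapter stands when its foot is 20 mm clear of the base's front edge; axes as the lamp's
- lamp1: ultraviolet spot lamp, fixed: dark cast base 60 mm deep (along its x) by 70 mm wide and 16 mm high, a post and a finned head that leans forward and down to the base's front edge, about 95 mm high over all; origin at the centre of the base's underside; its front, with the violet lens, faces its own -x
- lamp1_spot (a point): point on the bench in the beam of lamp1: straight ahead of its front, 75 mm from the base's centre, where the axis of an adapter stands when its foot is 20 mm clear of the base's front edge; axes as the lamp's
- lamp2: ultraviolet spot lamp, fixed: dark cast base 60 mm deep (along its x) by 70 mm wide and 16 mm high, a post and a finned head that leans forward and down to the base's front edge, about 95 mm high over all; origin at the centre of the base's underside; its front, with the violet lens, faces its own -x
- lamp2_spot (a point): point on the bench in the beam of lamp2: straight ahead of its front, 75 mm from the base's centre, where the axis of an adapter stands when its foot is 20 mm clear of the base's front edge; axes as the lamp's
- tray: grey open tray for finished work, fixed, 130 mm (its x) by 200 mm (its y), 25 mm high, walls and floor about 4 mm; origin at the centre of its underside
- isolator (a joint): red isolator handle, rad: 0 = off (white pointer to the console's +y, black dot), 1.571 = on (pointer to the console's +x, green dot): off to on is a quarter turn clockwise from above. A spring cam holds it at either end: it resists with up to 0.2 N m before the middle (0.785), and once well past it snaps to the end stop by itself
- isolator_grip (a point): on the isolator's axis, 39 mm above the console's top, the height for the TCP: the grip bar is 16 mm thick, 70 mm long and spans 16 to 50 mm above the console's top, over a round hub 54 mm across and 16 mm high; the bar lies along this point's y axis, white pointer at the +y end; turns with the handle
- wheel (a joint): angle of the brightness wheel in rad: 0 = dimmest, 2.4 = brightest (end stops). At 1.2 the white line on the rim is at the very top, level with the red marks beside the slot. It grows when the top of the wheel is rolled towards the console's -x (its front). Light friction (about 0.025 N m); it stays where it is left
- wheel_top (a point): highest point of the brightness wheel (axes = the console's, a fixed grey flat-topped case 220 mm along x, 260 mm along y, top 90 mm above the bench; the isolator is 120 mm to +y of here): black ribbed wheel 60 mm across, 14 mm wide, standing 12 mm out of a narrow slot, axle along y; rolled by a closed fingertip pressed on it at some 5 N and drawn along x
- tape_yellow: roll of yellow tape lying flat, 90 mm across, 24 mm high; not to be disturbed
- tape_brown: roll of brown tape lying flat, 84 mm across, 19 mm high; not to be disturbed
- primer: white bottle with blue cap, 42 mm across, 95 mm high; not to be disturbed
- jar: amber jar with steel lid, 68 mm across, 70 mm high; not to be disturbed
- screwdriver: red-handled screwdriver lying on the bench, 170 mm long; not to be disturbed
- pyramid: loose steel pyramid adapter between two lamps, 36 mm square, 27 mm high; not to be disturbed
- wrench: steel wrench lying on the bench, 150 mm long; not to be disturbed

How it is judged:
By the outcome, as a careful person would: the job done as asked, in the order asked, and still so for the second after the job is handed in, with the robot touching nothing.
Of cured0, cured1, cured2 only 2 to 3 are there at a start; the rules pass over those that are not, and their reading is None.
Of fresh0, fresh1, fresh2 only 2 to 3 are there at a start; the rules pass over those that are not, and their reading is None.
At some moment in a run one of fresh0, fresh1, fresh2, cured0, cured1, cured2 may be knocked a few centimetres aside while the robot is not near it.
Once in a run the grip may slacken for a moment while it holds something.
It also fails if it takes over 210 s, if anything falls off the work surface, if the arm or the gripper's body presses on something with over 40 N, if the wrist force passes 120 N, or if a joint passes its speed limit or range.

### The arm

A 6-joint arm with a two-finger parallel gripper is mounted at the origin on the work surface. World frame = base frame: x ahead of the robot, y to its left, z up, the work surface at z = 0. Lengths are in m, angles in rad, forces in N, time in s.
With the tool pointing down it reaches from about 0.35 to 0.775 m from the base axis. Payload 5.5 kg.
Tool frame: the origin (TCP) lies between the finger pads, 19 mm behind the fingertips; this is the grasp point; x points along the fingers, y is the direction in which the jaws open and shut, and the axes are right-handed (so a half turn about x gives the same grasp; the last joint's range is limited). The gripper opens to 85 mm and grips with 20 to 120 N. Pads are 22 mm wide; open, the fingers measure 114 mm over their backs; the gripper's body (76 mm by 85 mm) begins 54 mm behind the grasp point. The pads swing forward as they close: fully open they stand 13 mm farther back than shut.
Start: joints at [-1.453, 0.313, 0.046, 1.304, 0, 1.431], TCP at [0.147, -0.556, 0.25] pointing down, gripper open.
Joint ranges: [-2.76, 2.76], [-0.86, 1.69], [-1.03, 1.26], [-2.2, 2.34], [-1.47, 1.5], [-3.14, 3.14]. Speed limits (rad/s): [2.57, 2.57, 3.14, 3.14, 3.14, 3.14].

### API

Orientations are given as a unit quaternion [w, x, y, z].
In Python, from workcell import env gives the robot as it stands.
- The arm moves only by the tool drive_tool, never from a script. Its argument "plan" is a list that holds one entry, the list of rows, each a list of 7 numbers: the shift along the tool's x, y, z in cm, then the turn, a rotation vector about the tool's x, y, z in degrees, then the opening, from 0 (shut) to 1 (fully open). In form: [[[tx, ty, tz, wx, wy, wz, fingers], ...]]. A call has exactly 5 rows; each row shifts and turns the commanded pose from where the row before left it, along the tool's axes as they then stand; what a row does not reach is not made up. A row lasts 1/12 s, in which the tool goes at most 41.7 mm and 7.16 degrees, less where a joint would pass 70% of its speed; a pose out of reach is approached as far as the arm can. A call with a gripper value outside its range is refused whole. The fingers move at their own pace and stop on an object; "squeeze" is the grip in N (left out, the last holds). Time passes only in rows, so rows that do not move let the fingers close, or fill a call up. It gives the time, the measured TCP pose, the force and the opening at its end, in the units of the state.
- env.get_state(): the state, without advancing time (a new reading comes with each control period).
- env.read_camera(name): name is "scene" or "top" or "wrist"; returns the picture (420x560x3 uint8, red, green, blue); there is no depth.
- env.camera_model(name): a dict with "camera_matrix" (3x3 intrinsics, pixels), "camera_from_world" (4x4, takes a point from world to camera coordinates); the wrist camera has in their place "T_tool_cam" (4x4, takes a point from camera to tool coordinates, whose origin is the TCP and whose axes are the tool frame's). Camera axes: x right, y down, z forward; pixel columns grow to the right and rows downward; lengths in m; the calibration is good to about 2 mm. A picture is of the moment at which its call begins: read the wrist's pose just before it. camera_model takes no time and is no camera call.
- env.hand_in(): hands the job in, once; it reports no verdict.
The state is a dict: "clock": time; "joint_pos": joint angles; "qvel": joint speeds; "tau": joint torques, N m; "tcp_pos": TCP position; "orientation": TCP orientation; "wrist_force": force on the tool from outside, world axes, zero at the start; "ft_torque": the same for the moment, N m; "finger_gap": finger opening in m.
Only numpy, scipy, OpenCV 4.12 (cv2) and the standard library are available. Lean on these libraries where they do the work, as an engineer would, in place of code of your own. Each camera call takes 0.05 s, during which the arm holds its last target.

## Working session

There is one attempt and no reset: what is moved stays moved. The work goes in short steps, Python scripts to look and compute and a tool call to move; the robot and the scene stay as the last step left them, time stands still between calls to the robot, and variables do not carry over. Pictures are saved under pics/ and viewed, and the job is handed in when it is done.

Besides the shell and the picture viewer there is one more tool, called after "Request:" in YAML: its name, and indented under it one key for each argument. drive_tool: Moves the arm, as the interface text tells. Its arguments: {"type":"object","properties":{"plan":{"type":"array","items":{"type":"array","items":{"type":"array","items":{"type":"number"}}}},"squeeze":{"type":"number"}},"required":["plan"]}

```bash
ls; mkdir -p pics
python3 - <<'E'
from workcell import env
import cv2,numpy as np
s=env.get_state();print(s)
for n in["scene","top","wrist"]:
    im=env.read_camera(n);cv2.imwrite(f"pics/{n}0.png",im[...,::-1]);m=env.camera_model(n);print(n,{k:np.round(v,4).tolist() if not isinstance(v,str) else v for k,v in m.items()})
E
```

```text
pics
{'clock': 0.0, 'joint_pos': array([-1.45258959e+00,  3.14042237e-01,  4.49868199e-02,  1.30360054e+00,
       -4.61933762e-05,  1.43118018e+00]), 'qvel': array([ 0.00117564,  0.00136458, -0.00084735, -0.00174659, -0.00072659,
        0.0002287 ]), 'tau': array([-4.55573272e-04, -4.80627573e+01,  2.98532653e+01,  1.94623950e-02,
       -1.59985361e-04,  4.36499477e-06]), 'tcp_pos': array([ 0.14652366, -0.5555267 ,  0.24908825]), 'orientation': array([-0.09024426, -0.70122991, -0.09155949,  0.70124849]), 'wrist_force': array([-0.510132  ,  0.28378038, -0.41805476]), 'ft_torque': array([-0.04333539,  0.01797968,  0.02921197]), 'finger_gap': 0.08550768895320804}
scene {'camera_matrix': [[381.4635, 0.0, 280.2775], [0.0, 381.4635, 210.7752], [0.0, 0.0, 1.0]], 'camera_from_world': [[0.7963, 0.6048, -0.0116, -0.444], [0.504, -0.674, -0.5402, -0.1955], [-0.3345, 0.4243, -0.8415, 1.218], [0.0, 0.0, 0.0, 1.0]]}
top {'camera_matrix': [[462.1661, 0.0, 288.4714], [0.0, 462.1661, 218.1171], [0.0, 0.0, 1.0]], 'camera_from_world': [[0.073, -0.9973, 0.0009, 0.0094], [-0.977, -0.0717, -0.2008, 0.5398], [0.2003, 0.0138, -0.9796, 1.3116], [0.0, 0.0, 0.0, 1.0]]}
wrist {'camera_matrix': [[299.6826, 0.0, 276.2418], [0.0, 299.6826, 213.9537], [0.0, 0.0, 1.0]], 'T_tool_cam': [[-0.0019, -0.2794, 0.9602, -0.1232], [1.0, -0.0004, 0.0018, 0.0004], [-0.0001, 0.9602, 0.2794, -0.0723], [0.0, 0.0, 0.0, 1.0]]}
```

View pics/top0.png

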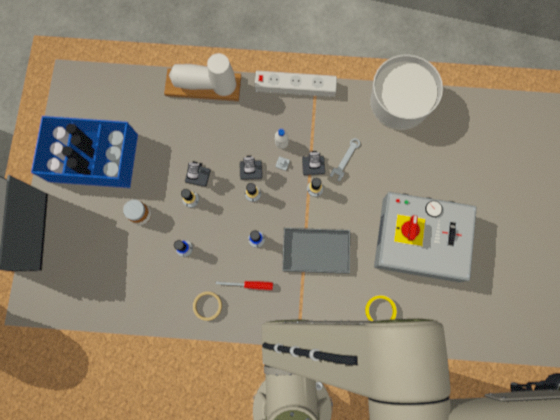

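View pics/scene0.png

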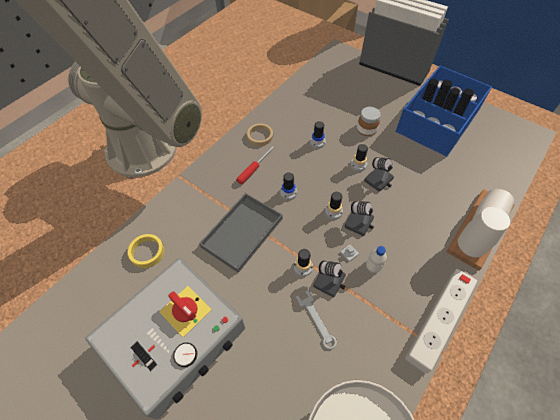

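View pics/wrist0.png

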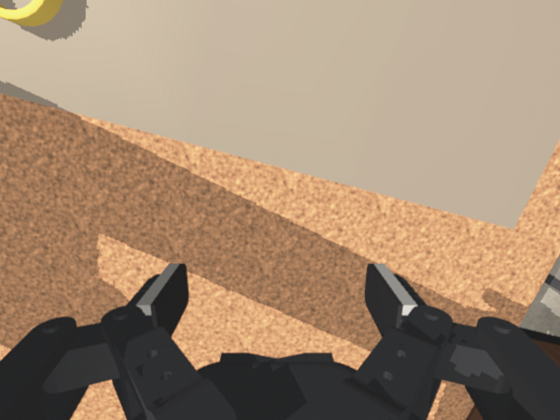

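The top view shows cured adapters by the lamps at about (187,197), (252,192) and (315,186), fresh ones at (182,247) and (256,239), the tray at (316,251) and the console at (428,236). Next I zoom in.

```bash
cat > h.py <<'E'
import numpy as np,cv2
from workcell import env
from scipy.spatial.transform import Rotation as R
def cam(n,st=None):
    m=env.camera_model(n);K=m["camera_matrix"]
    if n=="wrist":
        q=st["orientation"];T=np.eye(4);T[:3,:3]=R.from_quat([q[1],q[2],q[3],q[0]]).as_matrix();T[:3,3]=st["tcp_pos"]
        W=np.linalg.inv(T@m["T_tool_cam"])
    else: W=m["camera_from_world"]
    return np.array(K),np.array(W)
def proj(n,p,st=None):
    K,W=cam(n,st);c=W[:3,:3]@np.asarray(p,float)+W[:3,3];u=K@c;return u[:2]/u[2]
def ray(n,uv,z,st=None):
    K,W=cam(n,st);d=W[:3,:3].T@np.linalg.inv(K)@np.array([uv[0],uv[1],1.]);o=-W[:3,:3].T@W[:3,3]
    return o+d*(z-o[2])/d[2]
def shot(n,name):
    st=env.get_state();im=env.read_camera(n);cv2.imwrite(f"pics/{name}.png",im[...,::-1]);return st,im
E
python3 - <<'E'
from h import *
t=cv2.imread("pics/top0.png");s=cv2.imread("pics/scene0.png")
cv2.imwrite("pics/t_a.png",cv2.resize(t[120:320,150:350],None,fx=3,fy=3,interpolation=2))
cv2.imwrite("pics/t_b.png",cv2.resize(t[180:290,360:490],None,fx=5,fy=5,interpolation=2))
cv2.imwrite("pics/s_b.png",cv2.resize(s[250:420,80:250],None,fx=3.5,fy=3.5,interpolation=2))
E
```

```text
(no output)
```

View pics/t_a.png

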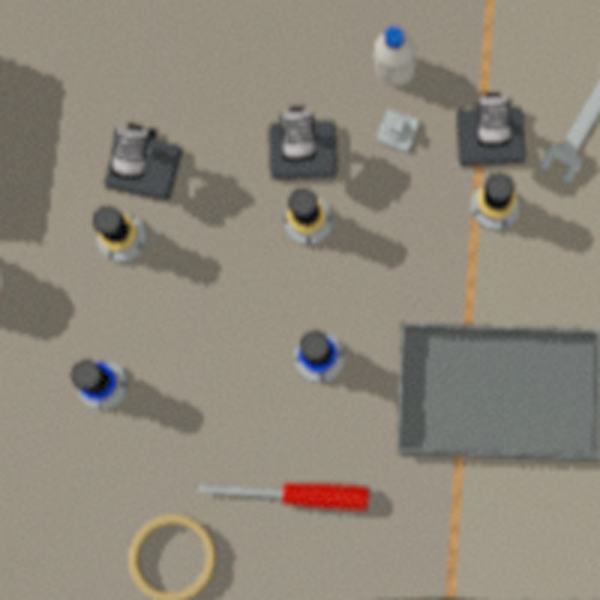

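View pics/t_b.png

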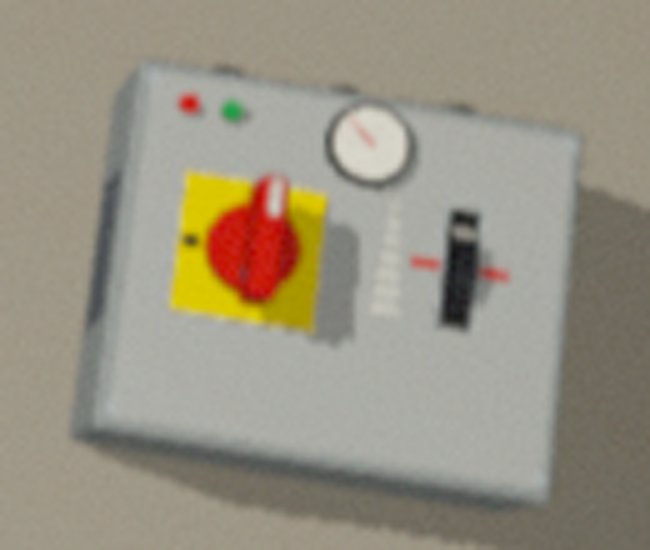

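View pics/s_b.png

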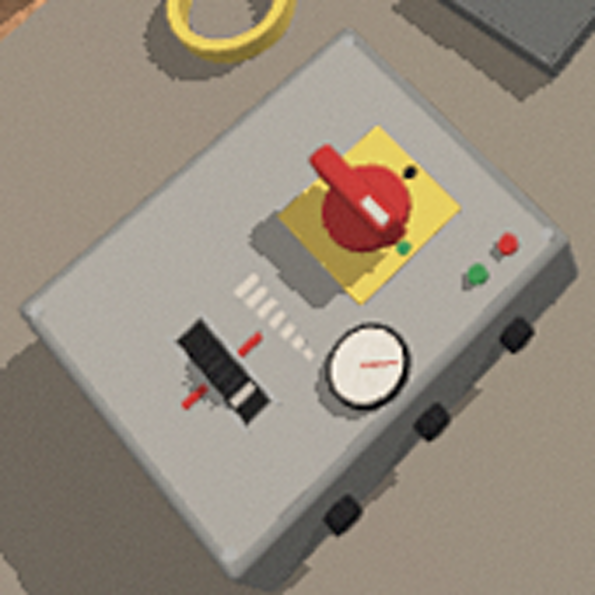

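Seen: the isolator pointer is towards the console's +x (ON), and the wheel's white line is on the +x side of the marks. There are three cured and two fresh adapters. Measuring now.

```bash
cat > meas.py <<'E'
from h import *
def tri(ut,us):
    # two-view least squares
    A=[];b=[]
    for n,uv in(("top",ut),("scene",us)):
        K,W=cam(n);d=W[:3,:3].T@np.linalg.inv(K)@np.array([*uv,1.]);d/=np.linalg.norm(d);o=-W[:3,:3].T@W[:3,3]
        P=np.eye(3)-np.outer(d,d);A.append(P);b.append(P@o)
    x,r,_,_=np.linalg.lstsq(np.vstack(A),np.hstack(b),rcond=None);return x
def blobs(im,name,amin=25):
    hsv=cv2.cvtColor(im,cv2.COLOR_RGB2HSV);H,S,V=cv2.split(hsv)
    if name=="blue": m=(H>112)&(H<128)&(S>190)&(V>90)
    if name=="amber": m=(H>17)&(H<29)&(S>95)&(V>130)
    if name=="black": m=(V<62)&(S<110)
    n,l,st,c=cv2.connectedComponentsWithStats(m.astype(np.uint8))
    return [(c[i].round(1).tolist(),int(st[i,4]),st[i,:4].tolist()) for i in range(1,n) if st[i,4]>=amin]
E
python3 - <<'E'
from meas import *
for n in["top","scene"]:
    im=cv2.imread(f"pics/{n}0.png")[...,::-1].copy()
    for k in["blue","amber"]:
        print(n,k)
        for b in blobs(im,k): print("  ",b)
# known crops
def c(x,y):return (360+x/5,180+y/5)
def s(x,y):return (80+x/3.5,250+y/3.5)
def a(x,y):return (150+x/3,120+y/3)
print("red marks top",ray("top",c(425,263),.09),ray("top",c(497,275),.09))
print("red marks scene",ray("scene",s(250,343),.09),ray("scene",s(194,397),.09))
print("yellow corners",[ray("top",c(*p),.09).round(4).tolist() for p in((187,172),(328,193),(172,308),(313,332))])
print("yellow corners s",[ray("scene",s(*p),.09).round(4).tolist() for p in((377,127),(460,207),(278,212),(360,302))])
print("handle top tri",tri(c(274,182),s(385,238)))
for nm,P in dict(c0=(103,218),c1=(303,206),c2=(498,188),f0=(94,376),f1=(318,349)).items():
    print(nm,"tube top centre ray z=.08",ray("top",a(*P),.08).round(4))
E
```

```text
top blue
top amber
   ([314.0, 188.4], 41, [309, 182, 13, 11])
   ([251.4, 194.1], 36, [246, 190, 12, 8])
   ([189.8, 199.4], 32, [183, 193, 12, 10])
   ([408.6, 230.7], 496, [394, 214, 32, 32])
   ([207.1, 306.1], 154, [194, 292, 28, 28])
   ([380.3, 306.2], 308, [365, 295, 32, 26])
scene blue
   ([317.6, 138.0], 32, [313, 134, 11, 7])
   ([288.3, 188.9], 39, [282, 184, 13, 9])
scene amber
   ([359.5, 160.2], 45, [354, 155, 13, 9])
   ([333.9, 207.9], 50, [328, 202, 14, 10])
   ([145.4, 249.9], 498, [127, 234, 38, 33])
   ([302.7, 265.2], 58, [296, 258, 15, 12])
   ([185.5, 312.1], 798, [159, 286, 53, 51])
red marks top [ 0.52101819 -0.4013544   0.09      ] [ 0.51705837 -0.44244953  0.09      ]
red marks scene [ 0.5222889  -0.39792234  0.09      ] [ 0.5189409  -0.43873771  0.09      ]
yellow corners [[0.5643, -0.2641, 0.09], [0.5579, -0.3454, 0.09], [0.4844, -0.2576, 0.09], [0.4765, -0.338, 0.09]]
yellow corners s [[0.4865, -0.2544, 0.09], [0.5662, -0.261, 0.09], [0.4766, -0.3325, 0.09], [0.5578, -0.341, 0.09]]
handle top tri [ 0.55466033 -0.30628442  0.12168138]
c0 tube top centre ray z=.08 [0.5861 0.3587 0.08  ]
c1 tube top centre ray z=.08 [0.6125 0.1648 0.08  ]
c2 tube top centre ray z=.08 [ 0.6448 -0.0246  0.08  ]
f0 tube top centre ray z=.08 [0.4306 0.3489 0.08  ]
f1 tube top centre ray z=.08 [0.4723 0.1378 0.08  ]
```

Run:
```python
from meas import *
s=env.get_state();q=s["orientation"];print(R.from_quat([q[1],q[2],q[3],q[0]]).as_matrix().round(3))
c=lambda x,y:(360+x/5,180+y/5)
print("hub .106",ray("top",c(253,250),.106),"lamp0 base corners",[ray("top",(150+x/3,120+y/3),.016).round(4).tolist() for x,y in((117,137),(182,152),(168,200),(106,186))])
print("lamp1",[ray("top",(150+x/3,120+y/3),.016).round(4).tolist() for x,y in((270,124),(335,120),(337,177),(271,179))])
print("lamp2",[ray("top",(150+x/3,120+y/3),.016).round(4).tolist() for x,y in((457,110),(522,106),(526,162),(461,166))])
print("tray",[ray("top",p,.025).round(4).tolist() for p in((284.5,229),(350,230.5),(349,272.5),(284,271))])
```

```text
[[-0.     0.255 -0.967]
 [ 0.001 -0.967 -0.255]
 [-1.    -0.001 -0.   ]]
hub .106 [ 0.51821321 -0.29893393  0.106     ] lamp0 base corners [[0.6891, 0.3705, 0.016], [0.6779, 0.3015, 0.016], [0.6257, 0.3103, 0.016], [0.6358, 0.3757, 0.016]]
lamp1 [[0.7148, 0.2135, 0.016], [0.7241, 0.1464, 0.016], [0.6629, 0.1391, 0.016], [0.6558, 0.2068, 0.016]]
lamp2 [[0.7444, 0.0205, 0.016], [0.7537, -0.0468, 0.016], [0.6933, -0.0545, 0.016], [0.6841, 0.0123, 0.016]]
tray [[0.5095, 0.0588, 0.025], [0.5194, -0.1379, 0.025], [0.3934, -0.1408, 0.025], [0.3838, 0.0508, 0.025]]
```

Request:
drive_tool:
  plan:
    - [[0,-1.3,-3.55,0,0,0,1],[0,-1.3,-3.55,0,0,0,1],[0,-1.3,-3.55,0,0,0,1],[0,-1.3,-3.55,0,0,0,1],[0,-1.3,-3.55,0,0,0,1]]
  squeeze: 60

```text
clock: 0.57
tcp_pos: [0.3026, -0.4467, 0.2497]
orientation: [-0.091, -0.701, -0.091, 0.701]
wrist_force: [-0.6, 0.4, 0.0]
finger_gap: 0.0855
```

Request:
drive_tool:
  plan:
    - [[0,-1.3,-3.55,0,0,0,1],[0,-1.3,-3.55,0,0,0,1],[0,-1.3,-3.55,0,0,0,1],[0,-1.3,-3.55,0,0,0,1],[0,-1.3,-3.55,0,0,0,1]]

```text
clock: 0.98
tcp_pos: [0.4579, -0.3384, 0.2498]
orientation: [-0.091, -0.701, -0.091, 0.701]
wrist_force: [0.4, -1.0, 0.6]
finger_gap: 0.0856
```

Request:
drive_tool:
  plan:
    - [[0,-1.3,-3.5,0,0,0,1],[0,-1.0,-3.5,0,0,0,1],[0,0,0,7,0,0,1],[0,0,0,7,0,0,1],[0,0,0,6.2,0,0,1]]

```text
clock: 1.4
tcp_pos: [0.5192, -0.2986, 0.2493]
orientation: [0.035, -0.706, 0.035, 0.707]
wrist_force: [-0.1, 0.5, 0.2]
finger_gap: 0.0852
```

Run:
```python
from meas import *
st,im=shot("wrist","w1");print(st["joint_pos"].round(3),st["tcp_pos"])
```

```text
[-0.656  0.362  0.113  1.323 -0.     2.584] [ 0.51922021 -0.29863279  0.24928589]
```

View pics/w1.png

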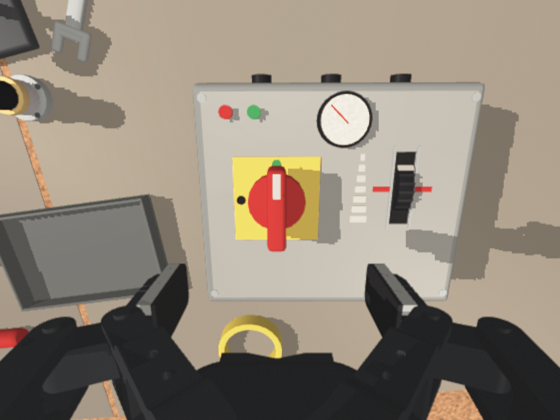

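Run:
```python
from meas import *
st=env.get_state()
im=cv2.imread("pics/w1.png")
hsv=cv2.cvtColor(im,cv2.COLOR_BGR2HSV)
red=((hsv[...,0]<8)|(hsv[...,0]>172))&(hsv[...,1]>150)&(hsv[...,2]>90)
n,l,s,c=cv2.connectedComponentsWithStats(red.astype(np.uint8))
for i in range(1,n):
    if s[i,4]>20:print(c[i].round(1),s[i])
f=lambda u,z:ray("wrist",u,z,st).round(4)
print("bartop",f((276.5,209),.14),"plate",[f(u,.09) for u in((233,157),(321,156),(320,240),(235,239.5))],"hub",f((277,202),.106))
print("marks",f((381,189),.09),f((424,189),.09))
print("console corners",[f(u,.09) for u in((196,86),(483,86),(445,299),(210,299))])
cv2.imwrite("pics/w1z.png",cv2.resize(im[130:260,220:450],None,fx=3.4,fy=3.4,interpolation=2))
```

```text
[225.1 111.8] [219 106  13  13 136]
[276.2 206.2] [ 248  166   57   85 2745]
[380.6 188.5] [373 187  16   4  63]
[422.6 188.5] [415 187  16   4  63]
[ 11.3 336.9] [  0 329  28  19 405]
bartop [ 0.5277 -0.3004  0.14  ] plate [array([ 0.5681, -0.264 ,  0.09  ]), array([ 0.5606, -0.3455,  0.09  ]), array([ 0.4773, -0.3394,  0.09  ]), array([ 0.4867, -0.2543,  0.09  ])] hub [ 0.525  -0.3007  0.106 ]
marks [ 0.5234 -0.4008  0.09  ] [ 0.5192 -0.4419  0.09  ]
console corners [array([ 0.632 , -0.2407,  0.09  ]), array([ 0.6062, -0.4901,  0.09  ]), array([ 0.3959, -0.4684,  0.09  ]), array([ 0.4221, -0.2181,  0.09  ])]
```

View pics/w1z.png

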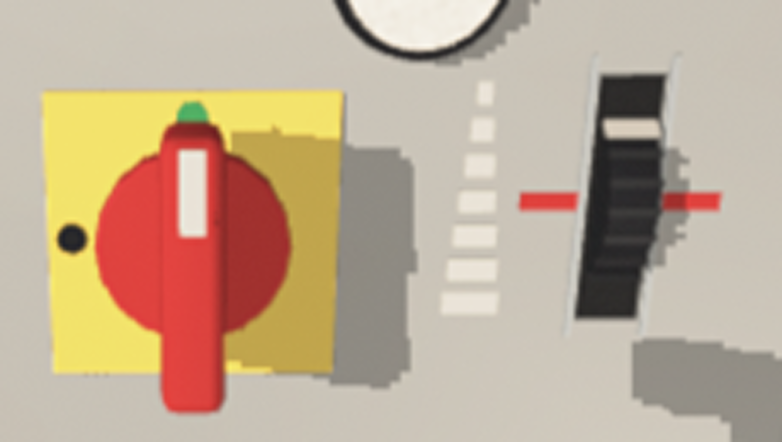

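Request:
drive_tool:
  plan:
    - [[3,0.15,-0.5,0,0,0,0.7],[3,0,0,0,0,0,0.7],[3,0,0,0,0,0,0.7],[2.5,0,0,0,0,0,0.7],[0.3,0,0,0,0,0,0.7]]

```text
clock: 1.87
tcp_pos: [0.5204, -0.2997, 0.1266]
orientation: [0.035, -0.704, 0.031, 0.709]
wrist_force: [-0.7, 0.3, -0.4]
finger_gap: 0.0598
```

Request:
drive_tool:
  plan:
    - [[0,0,0,0,0,0,0],[0,0,0,0,0,0,0],[0,0,0,0,0,0,0],[0,0,0,0,0,0,0],[0,0,0,0,0,0,0]]

```text
clock: 2.28
tcp_pos: [0.5247, -0.2994, 0.1346]
orientation: [-0.034, 0.708, -0.031, -0.705]
wrist_force: [1.4, 10.7, 6.4]
finger_gap: 0.015
```

Request:
drive_tool:
  plan:
    - [[0,0,0,-7,0,0,0],[0,0,0,-7,0,0,0],[0,0,0,-7,0,0,0],[0,0,0,-7,0,0,0],[0,0,0,-7,0,0,0]]

```text
clock: 2.7
tcp_pos: [0.5245, -0.2983, 0.1346]
orientation: [0.182, 0.685, 0.185, -0.681]
wrist_force: [0.3, 12.7, 6.5]
finger_gap: 0.0148
```

Request:
drive_tool:
  plan:
    - [[0,0,0,-7,0,0,0],[0,0,0,-7,0,0,0],[0,0,0,-7,0,0,0],[0,0,0,-7,0,0,0],[0,0,0,-7,0,0,0]]

```text
clock: 3.12
tcp_pos: [0.5237, -0.2975, 0.1346]
orientation: [0.379, 0.598, 0.382, -0.594]
wrist_force: [-1.7, 13.6, 9.8]
finger_gap: 0.0151
```

Request:
drive_tool:
  plan:
    - [[0,0,0,-7,0,0,0],[0,0,0,-7,0,0,0],[0,0,0,-6,0,0,0],[0,0,0,0,0,0,0],[0,0,0,0,0,0,0]]

```text
clock: 3.53
tcp_pos: [0.5231, -0.2973, 0.1345]
orientation: [0.475, 0.524, 0.478, -0.521]
wrist_force: [-3.7, 16.1, 11.1]
finger_gap: 0.0147
```

Request:
drive_tool:
  plan:
    - [[0,0,0,0,0,0,0.6],[0,0,0,0,0,0,0.6],[0,0,0,0,0,0,0.6],[-3,0,0,0,0,0,0.6],[-4,0,0,0,0,0,0.6]]

```text
clock: 3.95
tcp_pos: [0.5216, -0.3009, 0.1995]
orientation: [-0.473, -0.523, -0.478, 0.524]
wrist_force: [0.4, -0.7, -0.2]
finger_gap: 0.0512
```

Request:
drive_tool:
  plan:
    - [[-4,0,0,0,0,0,0.6],[0,0,0,0,0,0,0.6],[0,0,0,0,0,0,0.6],[0,0,0,0,0,0,0.6],[0,0,0,0,0,0,0.6]]

```text
clock: 4.37
tcp_pos: [0.5228, -0.3016, 0.2407]
orientation: [-0.475, -0.523, -0.476, 0.523]
wrist_force: [-0.2, 0.6, -0.4]
finger_gap: 0.051
```

Run:
```python
from meas import *
st,im=shot("wrist","w2");print(st["joint_pos"].round(3),st["tcp_pos"],st["orientation"].round(3))
```

```text
[-0.656  0.374  0.11   1.309 -0.     1.01 ] [ 0.52283801 -0.3016023   0.24073573] [-0.475 -0.523 -0.476  0.523]
```

View pics/w2.png

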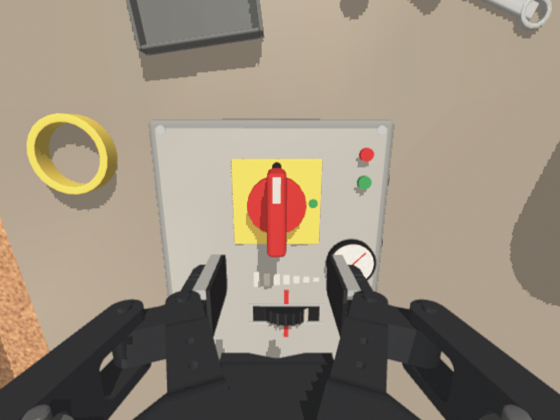

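Isolator is off (pointer to the black dot at (277,167)). Now the wheel's line angle, from both wrist views.

Run:
```python
from meas import *
from scipy.optimize import brentq
st2=env.get_state()
st1=dict(tcp_pos=np.array([.51922,-.29863,.24929]),orientation=np.array([.035,-.706,.035,.707]))
print("marks w1",ray("wrist",(380.6,188.5),.09,st1),ray("wrist",(422.6,188.5),.09,st1))
print("marks w2",ray("wrist",(286,296),.09,st2),ray("wrist",(286,331),.09,st2))
im=cv2.imread("pics/w2.png");cv2.imwrite("pics/w2z.png",cv2.resize(im[270:350,230:340],None,fx=6,fy=6,interpolation=2))
ax=np.array([.9956,-.094,0]);C=np.array([.5215,-.4205,.072])
for st,u in((st1,(405.9,167.6)),(st2,(306,316))):
    def f(phi):
        p=C+.03*np.sin(phi)*ax+np.array([0,0,.03*np.cos(phi)])
        return (ray("wrist",u,p[2],st)-p)@ax
    try: print(np.degrees(brentq(f,-.2,1.5)),brentq(f,-.2,1.5))
    except Exception as e: print(e,[f(x) for x in(-.2,0,.5,1,1.5)])
```

```text
marks w1 [ 0.52265575 -0.4010352   0.09      ] [ 0.51868343 -0.4410752   0.09      ]
marks w2 [ 0.52472837 -0.39922674  0.09      ] [ 0.52108569 -0.44156257  0.09      ]
41.28335846979225 0.7205305315789627
47.969625849436 0.8372279120224398
```

View pics/w2z.png

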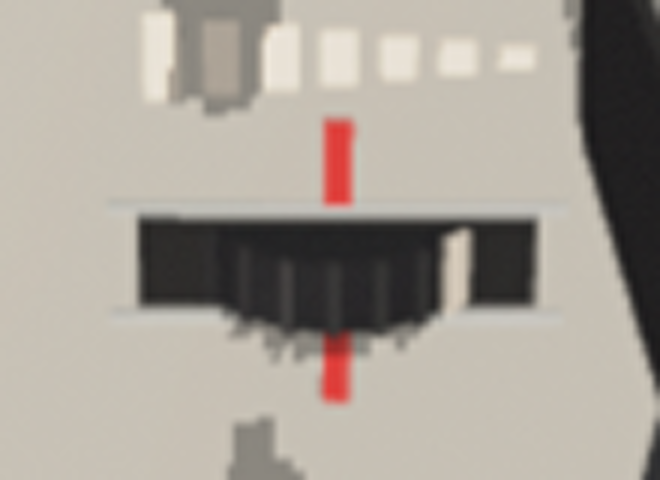

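Request:
drive_tool:
  plan:
    - [[0,0.4,2.96,7,0,0,0],[0,0.76,2.9,0,0,0,0],[0,0.76,2.9,0,0,0,0],[0,0.76,2.9,0,0,0,0],[0,0,0,7,0,0,0]]

```text
clock: 4.83
tcp_pos: [0.527, -0.4264, 0.2388]
orientation: [-0.407, -0.577, -0.408, 0.579]
wrist_force: [0.4, 1.3, -1.3]
finger_gap: -0.0003
```

Request:
drive_tool:
  plan:
    - [[0,0,0,7,0,0,0],[0,0,0,7,0,0,0],[0,0,0,7,0,0,0],[0,0,0,7,0,0,0],[0,0,0,7,0,0,0]]

```text
clock: 5.25
tcp_pos: [0.5276, -0.4211, 0.24]
orientation: [-0.213, -0.673, -0.215, 0.675]
wrist_force: [0.4, 0.1, 0.3]
finger_gap: -0.0005
```

Request:
drive_tool:
  plan:
    - [[0,0,0,7,0,0,0],[0,0,0,7,0,0,0],[0,0,0,7,0,0,0],[0,0,0,7,0,0,0],[0,0,0,7,0,0,0]]

```text
clock: 5.67
tcp_pos: [0.5276, -0.421, 0.24]
orientation: [-0.001, -0.706, -0.002, 0.708]
wrist_force: [0.0, 0.0, 0.7]
finger_gap: 0.0
```

Request:
drive_tool:
  plan:
    - [[0,0,0,6,0,0,0],[0,0,0,0,0,0,0],[0,0,0,0,0,0,0],[0,0,0,0,0,0,0],[0,0,0,0,0,0,0]]

```text
clock: 6.08
tcp_pos: [0.5279, -0.4213, 0.2415]
orientation: [0.033, -0.706, 0.033, 0.707]
wrist_force: [0.7, -0.1, -1.0]
finger_gap: 0.0001
```

Run:
```python
from meas import *
st,im=shot("wrist","w3");print(st["joint_pos"].round(3),st["tcp_pos"],st["orientation"].round(3))
q=st["orientation"];M=R.from_quat([q[1],q[2],q[3],q[0]]).as_matrix();print(M.round(3))
d=np.array([.5215,-.4205,.121])-st["tcp_pos"];print("shift tool cm",(M.T@d*100).round(2))
```

```text
[-0.792  0.521  0.34   1.39  -0.     2.442] [ 0.52793143 -0.42132172  0.24145173] [ 0.033 -0.706  0.033  0.707]
[[-0.001 -0.093 -0.996]
 [ 0.001 -0.996  0.093]
 [-1.    -0.001  0.001]]
shift tool cm [12.05 -0.02  0.64]
```

View pics/w3.png

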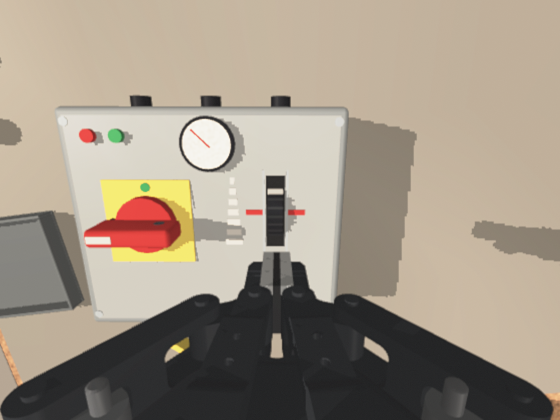

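Request:
drive_tool:
  plan:
    - [[3.5,0,0,0,0,0,0],[3.5,0,0,0,0,0,0],[3.3,0,0,0,0,0,0],[1,0,0,0,0,0,0],[0,0,0,0,0,0,0]]

```text
clock: 6.55
tcp_pos: [0.5263, -0.4196, 0.1253]
orientation: [0.035, -0.704, 0.032, 0.708]
wrist_force: [-0.7, 0.6, 0.1]
finger_gap: 0.0002
```

Request:
drive_tool:
  plan:
    - [[0.3,0,0,0,0,0,0],[0.2,0,0,0,0,0,0],[0.0,0,0,0,0,0,0],[0,0,0,0,0,0,0],[0,0,0,0,0,0,0]]

```text
clock: 6.97
tcp_pos: [0.5287, -0.4221, 0.1256]
orientation: [-0.033, 0.707, -0.034, -0.706]
wrist_force: [0.1, 0.0, 0.4]
finger_gap: 0.0
```

Request:
drive_tool:
  plan:
    - [[0.2,0,0,0,0,0,0],[0.1,0,0,0,0,0,0],[0.0,0,0,0,0,0,0],[0,0,0,0,0,0,0],[0,0,0,0,0,0,0]]

```text
clock: 7.38
tcp_pos: [0.5281, -0.4214, 0.1209]
orientation: [0.033, -0.706, 0.033, 0.706]
wrist_force: [0.3, -0.2, 1.1]
finger_gap: -0.0001
```

Request:
drive_tool:
  plan:
    - [[0.1,0,0,0,0,0,0],[0.1,0,0,0,0,0,0],[0.0,0,0,0,0,0,0],[0,0,0,0,0,0,0],[0,0,0,0,0,0,0]]

```text
clock: 7.8
tcp_pos: [0.5288, -0.4216, 0.1206]
orientation: [-0.033, 0.707, -0.034, -0.706]
wrist_force: [0.0, 1.5, 7.1]
finger_gap: -0.0
```

Request:
drive_tool:
  plan:
    - [[0,0,0.3,0,0,0,0],[0,0,0.3,0,0,0,0],[0,0,0.3,0,0,0,0],[0,0,0.3,0,0,0,0],[0,0,0,0,0,0,0]]

```text
clock: 8.22
tcp_pos: [0.5167, -0.4204, 0.1206]
orientation: [-0.033, 0.707, -0.034, -0.705]
wrist_force: [-0.0, 1.3, 6.3]
finger_gap: -0.0
```

Request:
drive_tool:
  plan:
    - [[-1,0,0,0,0,0,0],[-2,0,0,0,0,0,0],[0.0,0,0,0,0,0,0],[0,0,0,0,0,0,0],[0,0,0,0,0,0,0]]

```text
clock: 8.63
tcp_pos: [0.5161, -0.4203, 0.1489]
orientation: [-0.033, 0.706, -0.034, -0.706]
wrist_force: [-0.2, -0.2, -1.3]
finger_gap: -0.0004
```

```bash
cat > wheel.py <<'E'
from meas import *
import sys
st,im=shot("wrist",sys.argv[1]);b=im[...,::-1]
print(st["tcp_pos"])
p=proj("wrist",(.5215,-.4205,.1),st);print(p)
x,y=int(p[0]),int(p[1])
y0=max(0,y-60);x0=x-60
cv2.imwrite(f"pics/{sys.argv[1]}z.png",cv2.resize(b[y0:y0+120,x0:x0+120],None,fx=5,fy=5,interpolation=2));print("crop",x0,y0)
E
python3 wheel.py w4
```

```text
[ 0.51612654 -0.42034     0.14887849]
[275.32764437 240.64727268]
crop 215 180
```

View pics/w4z.png

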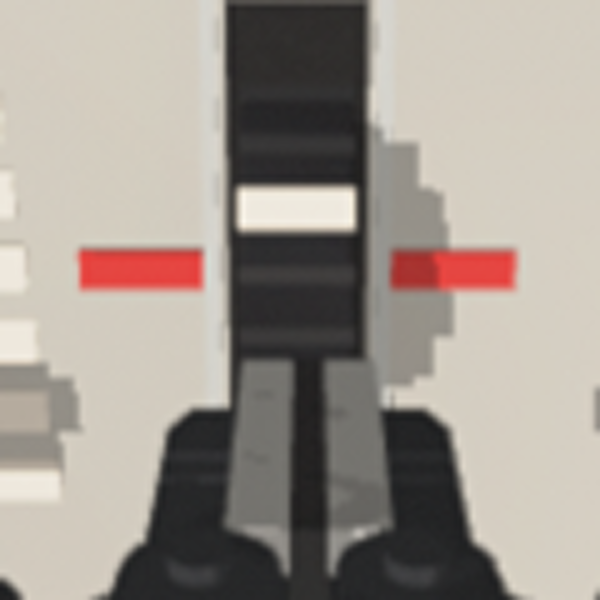

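```bash
cat > phi.py <<'E'
from meas import *
from scipy.optimize import brentq
import sys
x0,y0,lx,ly,mx,my=map(float,sys.argv[1:7])
st=env.get_state()
ax=np.array([.9956,-.094,0])
m=ray("wrist",(x0+mx/5,y0+my/5),.09,st);C=m.copy();C[2]=.072
u=(x0+lx/5,y0+ly/5)
def f(phi):
    p=C+.03*np.sin(phi)*ax+np.array([0,0,.03*np.cos(phi)])
    return (ray("wrist",u,p[2],st)-p)@ax
r=brentq(f,-.7,.9);print("marks",m,"phi",r,"arc mm",30*r)
E
python3 phi.py 215 180 297 209 297 269
```

```text
marks [ 0.52228347 -0.41965722  0.09      ] phi 0.38391159483942217 arc mm 11.517347845182664
```

Request:
drive_tool:
  plan:
    - [[0,0,-1.2,0,0,0,0],[2,0,0,0,0,0,0],[0.7,0,0,0,0,0,0],[0.3,0,0,0,0,0,0],[0,0,0,0,0,0,0]]

```text
clock: 9.1
tcp_pos: [0.5291, -0.4211, 0.1205]
orientation: [-0.033, 0.707, -0.033, -0.705]
wrist_force: [2.1, 2.2, 9.2]
finger_gap: -0.0002
```

Request:
drive_tool:
  plan:
    - [[0,0,0.3,0,0,0,0],[0,0,0.3,0,0,0,0],[0,0,0.3,0,0,0,0],[0,0,0.25,0,0,0,0],[0,0,0,0,0,0,0]]

```text
clock: 9.52
tcp_pos: [0.517, -0.42, 0.1206]
orientation: [-0.033, 0.707, -0.033, -0.706]
wrist_force: [0.1, 2.7, 10.3]
finger_gap: -0.0
```

Request:
drive_tool:
  plan:
    - [[-1,0,0,0,0,0,0],[-2,0,0,0,0,0,0],[0.0,0,0,0,0,0,0],[0,0,0,0,0,0,0],[0,0,0,0,0,0,0]]

```text
clock: 9.93
tcp_pos: [0.5162, -0.4201, 0.1482]
orientation: [0.034, -0.706, 0.033, 0.707]
wrist_force: [-0.0, 0.1, -0.6]
finger_gap: -0.0005
```

```bash
python3 wheel.py w5
```

```text
[ 0.51621411 -0.42008935  0.14815946]
[275.8145664  241.09479335]
crop 215 181
```

View pics/w5z.png

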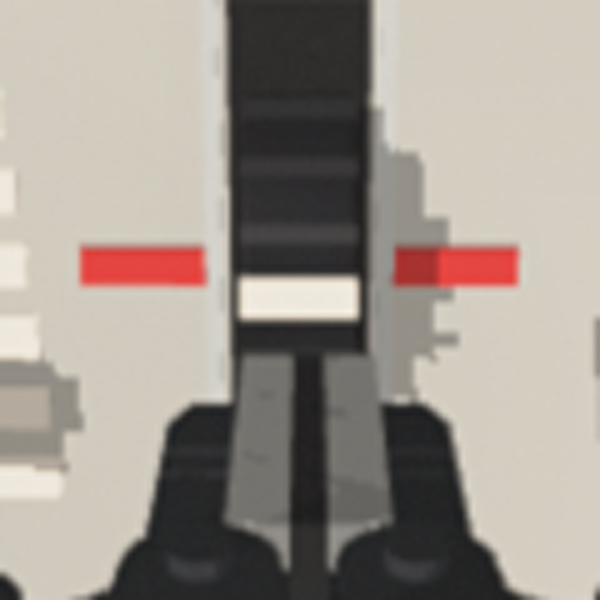

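```bash
python3 phi.py 215 181 300 298 299 266
```

```text
marks [ 0.52232663 -0.41973985  0.09      ] phi 0.010080021309665378 arc mm 0.30240063928996136
```

The wheel line is level with the marks (residual about 0.01 rad). Next, over to the cured adapter at lamp2.

Request:
drive_tool:
  plan:
    - [[-3.5,0,0,0,0,0,1],[-3.5,0,0,0,0,0,1],[0,-3.98,-0.67,0,0,0,1],[0,-3.98,-0.67,0,0,0,1],[0,-3.98,-0.67,0,0,0,1]]

```text
clock: 10.4
tcp_pos: [0.5477, -0.3029, 0.2185]
orientation: [0.034, -0.706, 0.034, 0.706]
wrist_force: [0.6, 1.4, -0.6]
finger_gap: 0.0606
```

Request:
drive_tool:
  plan:
    - [[0,-3.98,-0.67,0,0,0,1],[0,-3.98,-0.67,0,0,0,1],[0,-3.98,-0.67,0,0,0,1],[0,-3.98,-0.67,0,0,0,1],[0,-3.98,-0.67,0,0,0,1]]

```text
clock: 10.82
tcp_pos: [0.5997, -0.1064, 0.2178]
orientation: [0.034, -0.706, 0.033, 0.707]
wrist_force: [0.5, -0.8, -0.5]
finger_gap: 0.0857
```

Request:
drive_tool:
  plan:
    - [[0,-3.98,-0.67,0,0,0,1],[0,-3.98,-0.67,0,0,0,1],[0,0,0,-6.7,0,0,1],[0,0,0,-6.7,0,0,1],[0,0,0,0,0,0,1]]

```text
clock: 11.23
tcp_pos: [0.6205, -0.029, 0.2175]
orientation: [-0.051, -0.704, -0.051, 0.706]
wrist_force: [-0.9, -0.3, -0.2]
finger_gap: 0.0854
```

Run:
```python
from meas import *
st,im=shot("wrist","w6");print(st["joint_pos"].round(3),st["tcp_pos"],st["orientation"].round(3))
shot("top","t6")
```

```text
[-0.176  0.416  0.116  1.273 -0.     2.822] [ 0.62050276 -0.02904389  0.21754475] [-0.051 -0.704 -0.051  0.706]
```

View pics/w6.png

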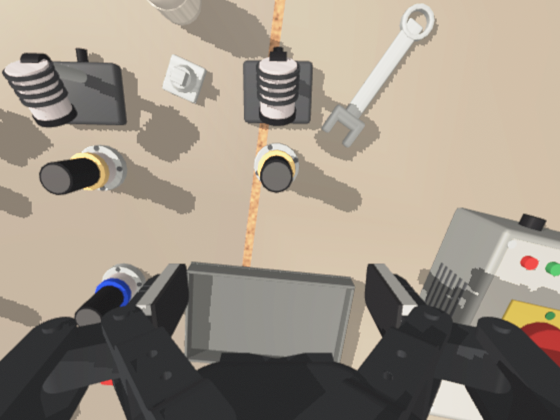

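View pics/t6.png

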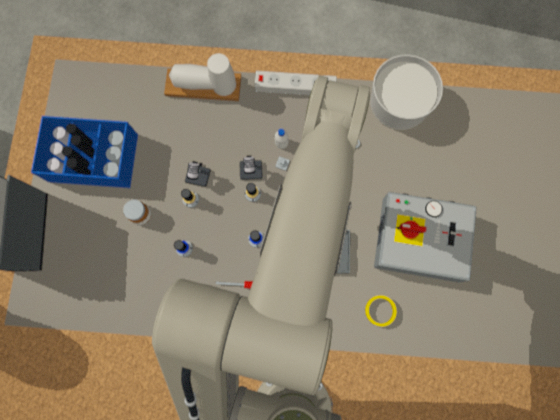

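Wrist view: cured2's tube top is at (277,174) with lamp2's base above it. cured1 is at (60,175) and the tray is below.

Run:
```python
from meas import *
im=cv2.imread("pics/w6.png");cv2.imwrite("pics/w6z.png",cv2.resize(im[50:200,220:340],None,fx=4.5,fy=4,interpolation=2))
```

```text
(no output)
```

View pics/w6z.png

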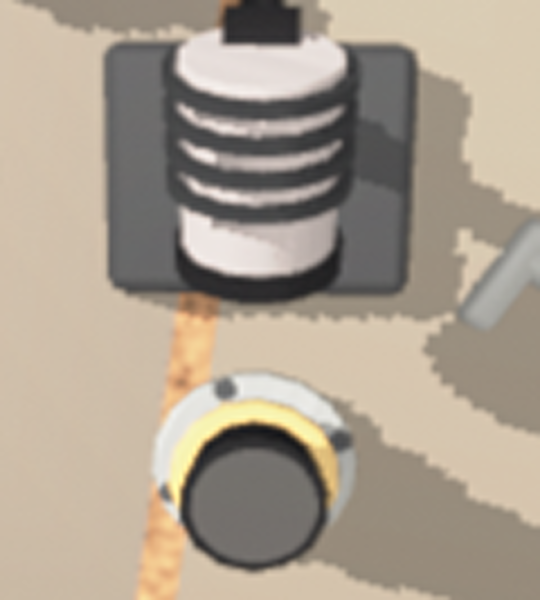

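Run:
```python
from meas import *
st=env.get_state();f=lambda u,z:ray("wrist",u,z,st)
g=lambda x,y:(220+x/4.5,50+y/4)
t=f(g(255,503),.08);print("tube",t)
fl,fr,bl,br=[f(g(*p),.016) for p in((109,290),(406,292),(106,44),(416,44))]
print(fl,fr,bl,br,"w",np.linalg.norm(fl-fr),"d",np.linalg.norm(fl-bl),np.linalg.norm(fr-br))
c=(fl+fr+bl+br)/4;ax=(bl+br-fl-fr);ax/=np.linalg.norm(ax);yw=np.degrees(np.arctan2(ax[1],ax[0]))
print("centre",c,"yaw",yw,"spot",c-.075*ax, "front mid spot",(fl+fr)/2-.045*ax)
print("tray",[f(u,.025).round(4) for u in((190,264),(354,275))])
q=st["orientation"];M=R.from_quat([q[1],q[2],q[3],q[0]]).as_matrix()
print("shift",(M.T@(np.array([t[0],t[1],.062])-st["tcp_pos"])*100).round(2))
```

```text
tube [ 0.6513861  -0.02721889  0.08      ]
[0.69171913 0.0120918  0.016     ] [ 0.70051099 -0.05582197  0.016     ] [0.74915432 0.01885972 0.016     ] [ 0.75835454 -0.048238    0.016     ] w 0.0684804808003555 d 0.057832573197845676 0.058338604758980644
centre [ 0.72493474 -0.01827711  0.016     ] yaw 7.096655718429454 spot [ 0.65050931 -0.02754288  0.016     ] front mid spot [ 0.6514598  -0.02742455  0.016     ]
tray [array([0.5278, 0.0567, 0.025 ]), array([ 0.5395, -0.134 ,  0.025 ])]
shift [15.59  0.11 -3.13]
```

Run:
```python
from meas import *
st=env.get_state()
for p in((.5095,.0588,.025),(.5194,-.1379,.025),(.3934,-.1408,.025),(.3838,.0508,.025)): print(p,"wrist",proj("wrist",p,st).round(1),"scene",proj("scene",p).round(1),"top",proj("top",p).round(1))
for p in((.5278,.0567,.025),(.5395,-.134,.025)): print(p,"top",proj("top",p).round(1),"scene",proj("scene",p).round(1))
a=cv2.imread("pics/w6.png");b=cv2.imread("pics/scene0.png")
A=cv2.resize(a[250:370,170:370],None,fx=4,fy=4);B=cv2.resize(b[180:280,190:300],None,fx=4,fy=4)
cv2.imwrite("pics/w6t.png",A);cv2.imwrite("pics/s0t.png",B)
t=cv2.imread("pics/top0.png");cv2.imwrite("pics/t0t.png",cv2.resize(t[220:285,270:365],None,fx=6,fy=6))
```

```text
(0.5095, 0.0588, 0.025) wrist [187.3 277.9] scene [279.2 213.7] top [284.5 229. ]
(0.5194, -0.1379, 0.025) wrist [353.7 290.5] scene [235.2 268.4] top [350.  230.5]
(0.3934, -0.1408, 0.025) wrist [335.9 375.7] scene [198.3 242.7] top [349.  272.5]
(0.3838, 0.0508, 0.025) wrist [188.4 365.6] scene [242.5 193.3] top [284. 271.]
(0.5278, 0.0567, 0.025) top [285.6 223.1] scene [284.  217.6]
(0.5395, -0.134, 0.025) top [349.  223.8] scene [242.2 271.7]
```

View pics/w6t.png

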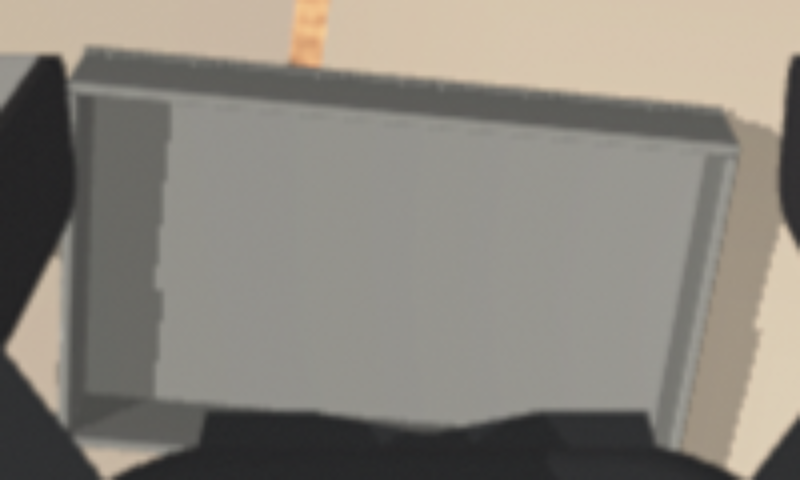

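View pics/s0t.png

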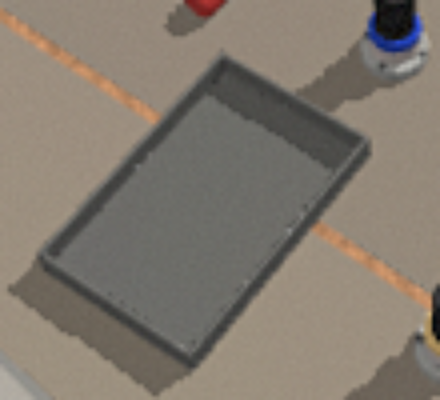

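View pics/t0t.png

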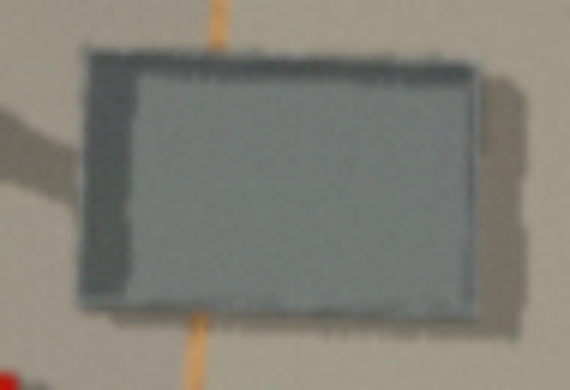

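Run:
```python
from meas import *
st=env.get_state()
s=[ray("scene",(190+x/4,180+y/4),.025) for x,y in((370,148),(192,362),(40,260),(222,55))]
print("scene tray",np.round(s,4).tolist(),np.mean(s,0))
w=[ray("wrist",(170+x/4,250+y/4),.025,st) for x,y in((72,88),(738,152))];print("wrist",np.round(w,4).tolist())
print("top pixels",[proj("top",p).round(1).tolist() for p in w])
t=[ray("top",(270+x/6,220+y/6),.025) for x,y in((90,50),(478,65),(475,318),(78,305))];print("top",np.round(t,4).tolist(),np.mean(t,0))
print("cured2 scene bead", ray("scene",(302.7,265.2),.034))
```

```text
scene tray [[0.5232, 0.0558, 0.025], [0.5289, -0.138, 0.025], [0.4018, -0.143, 0.025], [0.3916, 0.0549, 0.025]] [ 0.46135069 -0.04257412  0.025     ]
wrist [[0.5173, 0.0584, 0.025], [0.5229, -0.1381, 0.025]]
top pixels [[284.8, 226.5], [350.1, 229.4]]
top [[0.5116, 0.0574, 0.025], [0.5183, -0.137, 0.025], [0.392, -0.1414, 0.025], [0.384, 0.0538, 0.025]] [ 0.45147321 -0.04180229  0.025     ]
cured2 scene bead [ 0.65287381 -0.03178981  0.034     ]
```

Request:
drive_tool:
  plan:
    - [[0,0.1,-3.1,0,0,0,1],[3.8,0,0,0,0,0,1],[3.8,0,0,0,0,0,1],[3.8,0,0,0,0,0,1],[3.0,0,0,0,0,0,1]]

```text
clock: 11.75
tcp_pos: [0.6505, -0.028, 0.0717]
orientation: [-0.047, -0.705, -0.048, 0.706]
wrist_force: [-0.2, -0.1, -0.7]
finger_gap: 0.0854
```

Request:
drive_tool:
  plan:
    - [[1.0,0,0,0,0,0,1],[0,0,0,0,0,0,0],[0,0,0,0,0,0,0],[0,0,0,0,0,0,0],[0,0,0,0,0,0,0]]

```text
clock: 12.17
tcp_pos: [0.6538, -0.0277, 0.0679]
orientation: [0.049, 0.707, 0.048, -0.704]
wrist_force: [0.8, 0.0, -0.0]
finger_gap: 0.0385
```

Request:
drive_tool:
  plan:
    - [[0,0,0,0,0,0,0],[0,0,0,0,0,0,0],[-1,0,0,0,0,0,0],[-3,0,0,0,0,0,0],[-3,0,0,0,0,0,0]]

```text
clock: 12.58
tcp_pos: [0.6501, -0.0269, 0.1345]
orientation: [-0.049, -0.704, -0.049, 0.707]
wrist_force: [0.3, -0.6, -1.1]
finger_gap: 0.0288
```

Request:
drive_tool:
  plan:
    - [[0,0.77,3.69,0,0,0,0],[0,0.77,3.69,0,0,0,0],[0,0.77,3.69,0,0,0,0],[0,0.77,3.69,0,0,0,0],[0,0.77,3.69,0,0,0,0]]

```text
clock: 13.0
tcp_pos: [0.4726, -0.0911, 0.1355]
orientation: [0.049, 0.705, 0.049, -0.705]
wrist_force: [1.3, -0.4, -1.5]
finger_gap: 0.0287
```

Request:
drive_tool:
  plan:
    - [[0,0.77,3.69,0,0,0,0],[0,0,0,0,0,0,0],[2,0,0,0,0,0,0],[2,0,0,0,0,0,0],[1.5,0,0,0,0,0,0]]

```text
clock: 13.42
tcp_pos: [0.4386, -0.1038, 0.0799]
orientation: [0.049, 0.706, 0.049, -0.705]
wrist_force: [-0.2, 0.4, -1.8]
finger_gap: 0.0288
```

Request:
drive_tool:
  plan:
    - [[0.6,0,0,0,0,0,0],[0.3,0,0,0,0,0,0],[0.1,0,0,0,0,0,0],[0,0,0,0,0,0,0],[0,0,0,0,0,0,0]]

```text
clock: 13.83
tcp_pos: [0.4384, -0.103, 0.0716]
orientation: [-0.049, -0.705, -0.049, 0.706]
wrist_force: [-4.6, 3.3, 8.9]
finger_gap: 0.0287
```

Request:
drive_tool:
  plan:
    - [[-0.1,0,0,0,0,0,0.6],[0,0,0,0,0,0,0.6],[0,0,0,0,0,0,0.6],[-3,0,0,0,0,0,0.6],[-4,0,0,0,0,0,0.6]]

```text
clock: 14.25
tcp_pos: [0.4366, -0.1026, 0.1392]
orientation: [-0.048, -0.703, -0.05, 0.708]
wrist_force: [1.3, -1.2, 0.9]
finger_gap: 0.0513
```

Request:
drive_tool:
  plan:
    - [[-4,0,0,-7,0,0,1],[-3.5,0,0,-7,0,0,1],[0,0,0,-7,0,0,1],[0,0,0,-7,0,0,1],[0,0,0,-7,0,0,1]]

```text
clock: 14.67
tcp_pos: [0.4399, -0.104, 0.2174]
orientation: [0.262, 0.658, 0.26, -0.656]
wrist_force: [-0.5, 0.4, -0.2]
finger_gap: 0.0858
```

Run:
```python
from meas import *
st,im=shot("wrist","w7");print(st["joint_pos"].round(3),st["tcp_pos"],st["orientation"].round(3))
```

```text
[-0.41   0.088 -0.318  1.162 -0.     1.976] [ 0.43985346 -0.1039892   0.21736241] [ 0.262  0.658  0.26  -0.656]
```

View pics/w7.png

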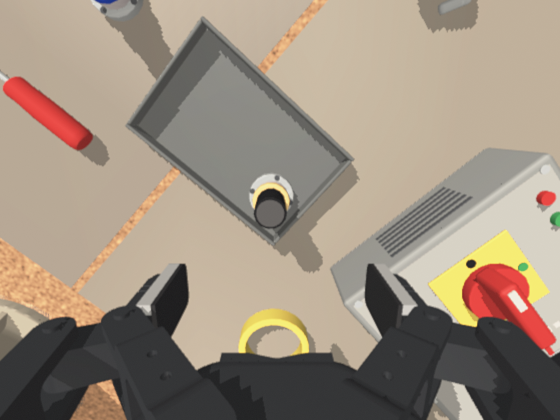

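Run:
```python
from meas import *
st=env.get_state();f=lambda u,z:ray("wrist",u,z,st).round(4)
print("tubetop",f((270,211),.084),"foot",f((270,192),.016))
c=[f(u,.025) for u in((205,18),(352,159),(276,242),(129,124))];print(c,np.mean(c,0))
```

```text
tubetop [ 0.4369 -0.101   0.084 ] foot [ 0.438  -0.0984  0.016 ]
[array([0.5171, 0.058 , 0.025 ]), array([ 0.5238, -0.1349,  0.025 ]), array([ 0.4024, -0.1414,  0.025 ]), array([0.3925, 0.0533, 0.025 ])] [ 0.45895 -0.04125  0.025  ]
```

Request:
drive_tool:
  plan:
    - [[0,0,0,-7.1,0,0,1],[0,0,0,-7.1,0,0,1],[0,0,0,-7.1,0,0,1],[0,0,0,-7.1,0,0,1],[0,0,0,-7.1,0,0,1]]

```text
clock: 15.13
tcp_pos: [0.4391, -0.1037, 0.216]
orientation: [-0.448, -0.547, -0.448, 0.547]
wrist_force: [0.2, 0.1, -0.2]
finger_gap: 0.0853
```

Request:
drive_tool:
  plan:
    - [[0,0,0,-7.1,0,0,1],[0,0,0,-7.1,0,0,1],[0,0,0,-7.1,0,0,1],[0,0,0,-7.1,0,0,1],[0,0,0,-7.1,0,0,1]]

```text
clock: 15.55
tcp_pos: [0.4391, -0.1037, 0.216]
orientation: [0.594, 0.384, 0.594, -0.384]
wrist_force: [-0.1, 0.2, -0.3]
finger_gap: 0.0854
```

Request:
drive_tool:
  plan:
    - [[0,0,0,-7.1,0,0,1],[0,0,0,-7.1,0,0,1],[0,0,0,-7.1,0,0,1],[0,0,0,-7.1,0,0,1],[0,0,0,-7.1,0,0,1]]

```text
clock: 15.97
tcp_pos: [0.4391, -0.1037, 0.216]
orientation: [0.682, 0.185, 0.682, -0.185]
wrist_force: [0.6, 0.1, -0.4]
finger_gap: 0.0854
```

Request:
drive_tool:
  plan:
    - [[0,0,0,-7.1,0,0,1],[0,0,0,-7.1,0,0,1],[0,0,0,-7.1,0,0,1],[0,0,0,-7.1,0,0,1],[0,0,0,-7.1,0,0,1]]

```text
clock: 16.38
tcp_pos: [0.4391, -0.1037, 0.216]
orientation: [0.706, -0.032, 0.706, 0.032]
wrist_force: [0.0, 0.6, -0.0]
finger_gap: 0.0854
```

```bash
cat > go.py <<'E'
from meas import *
import sys
# target x y z yaw -> tool shift cm and turn; tool y = +y' for flipped (tool z = x axis of yaw)
st=env.get_state();x,y,z,yaw=map(float,sys.argv[1:5])
q=st["orientation"];M=R.from_quat([q[1],q[2],q[3],q[0]]).as_matrix()
cur=np.degrees(np.arctan2(M[1,2],M[0,2]))
print("joints",st["joint_pos"].round(2),"tcp",st["tcp_pos"].round(4),"yaw(toolz)",round(cur,2))
print("shift cm",(M.T@(np.array([x,y,z])-st["tcp_pos"])*100).round(2),"turn about x first/after",round(-((yaw-cur+180)%360-180),2))
E
python3 go.py .648 .169 .217 7.5
```

```text
joints [-0.41  0.09 -0.32  1.16 -0.   -0.5 ] tcp [ 0.4391 -0.1037  0.216 ] yaw(toolz) 5.15
shift cm [-0.11 25.28 23.26] turn about x first/after -2.35
```

Request:
drive_tool:
  plan:
    - [[0,2.81,2.59,0,0,0,1],[0,2.81,2.59,0,0,0,1],[0,2.81,2.59,0,0,0,1],[0,2.81,2.59,0,0,0,1],[0,2.81,2.59,0,0,0,1]]

```text
clock: 16.8
tcp_pos: [0.5569, 0.0491, 0.216]
orientation: [0.707, -0.03, 0.706, 0.029]
wrist_force: [0.5, -0.2, 0.6]
finger_gap: 0.0852
```

Request:
drive_tool:
  plan:
    - [[0,2.81,2.59,0,0,0,1],[0,2.81,2.59,0,0,0,1],[0,2.81,2.59,0,0,0,1],[0,2.81,2.59,0,0,0,1],[0,0,0,-2.4,0,0,1]]

```text
clock: 17.22
tcp_pos: [0.6525, 0.1738, 0.2134]
orientation: [0.706, -0.046, 0.705, 0.047]
wrist_force: [0.2, -0.7, -0.6]
finger_gap: 0.0851
```

Request:
drive_tool:
  plan:
    - [[0,0,0,0,0,0,1],[0,0,0,0,0,0,1],[0,0,0,0,0,0,1],[0,0,0,0,0,0,1],[0,0,0,0,0,0,1]]

```text
clock: 17.63
tcp_pos: [0.649, 0.1675, 0.2167]
orientation: [0.706, -0.045, 0.705, 0.045]
wrist_force: [0.2, -0.1, 0.3]
finger_gap: 0.0854
```

Run:
```python
from meas import *
st,im=shot("wrist","w8");print(st["joint_pos"].round(3),st["tcp_pos"],st["orientation"].round(3))
```

```text
[ 0.133  0.513  0.266  1.323 -0.     0.007] [0.64903041 0.16749117 0.21673826] [ 0.706 -0.045  0.705  0.045]
```

View pics/w8.png

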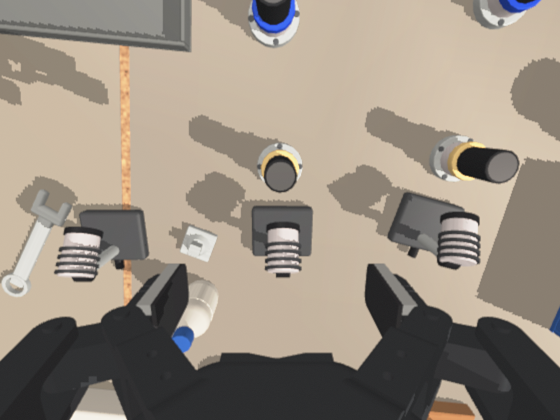

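Flipped view: cured1's tube top is at (280,174), cured0 is at (492,165), the fresh adapters are at the top, and the three lamp bases run along row 230.

Run:
```python
im=__import__("cv2").imread("pics/w8.png");import cv2
cv2.imwrite("pics/w8a.png",cv2.resize(im[130:260,230:340],None,fx=5,fy=4.6,interpolation=2))
cv2.imwrite("pics/w8b.png",cv2.resize(im[120:290,380:540],None,fx=4,fy=3.5,interpolation=2))
```

```text
(no output)
```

View pics/w8a.png

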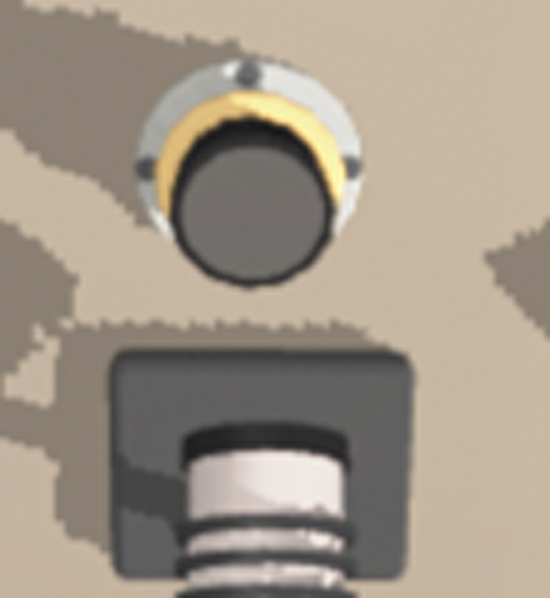

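View pics/w8b.png

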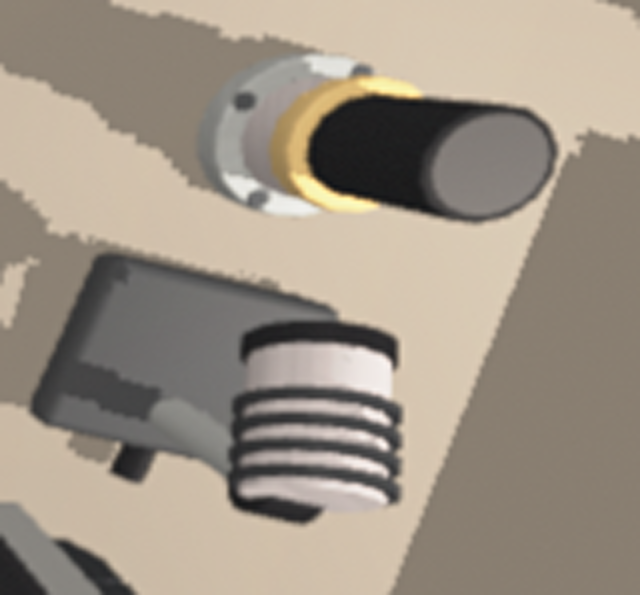

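Run:
```python
from meas import *
st=env.get_state();f=lambda u,z:ray("wrist",u,z,st)
g=lambda x,y:(230+x/5,130+y/4.6)
t=f(g(252,212),.08);print("tube",t)
print("foot circle ctr",f(g(250,150),.012))
for y,z in((372,.016),(352,.002)):
    fl,fr=f(g(112,y),z),f(g(411,y),z);d=(fl-fr);print(z,fl,fr,np.linalg.norm(d),np.degrees(np.arctan2(d[0],-d[1])) )
bl,br=f(g(118,578),.016),f(g(405,580),.016);print("back",bl,br)
```

```text
tube [0.62077466 0.16691511 0.08      ]
foot circle ctr [0.61681819 0.16672662 0.012     ]
0.016 [0.67355607 0.14289236 0.016     ] [0.66503111 0.20942727 0.016     ] 0.06707882125938194 7.3013955030137145
0.002 [0.67234744 0.14166023 0.002     ] [0.66349336 0.21078178 0.002     ] 0.0696863203525065 7.29951541500754
back [0.72761177 0.1499865  0.016     ] [0.71958214 0.21682064 0.016     ]
```

```bash
python3 go.py .620 .167 .065 7.3
```

```text
joints [ 0.13  0.51  0.27  1.32 -0.    0.01] tcp [0.6491 0.1676 0.2167] yaw(toolz) 7.26
shift cm [15.17  0.31 -2.9 ] turn about x first/after -0.04
```

Request:
drive_tool:
  plan:
    - [[0,0.3,-2.9,0,0,0,1],[3.8,0,0,0,0,0,1],[3.8,0,0,0,0,0,1],[3.8,0,0,0,0,0,1],[2.8,0,0,0,0,0,1]]

```text
clock: 18.1
tcp_pos: [0.6187, 0.167, 0.0718]
orientation: [0.705, -0.045, 0.706, 0.045]
wrist_force: [-0.9, -0.4, -0.8]
finger_gap: 0.0854
```

Request:
drive_tool:
  plan:
    - [[1.0,0,0,0,0,0,1],[0,0,0,0,0,0,0],[0,0,0,0,0,0,0],[0,0,0,0,0,0,0],[0,0,0,0,0,0,0]]

```text
clock: 18.52
tcp_pos: [0.6221, 0.168, 0.0667]
orientation: [0.707, -0.045, 0.704, 0.045]
wrist_force: [0.1, -1.0, 0.1]
finger_gap: 0.039
```

Request:
drive_tool:
  plan:
    - [[0,0,0,0,0,0,0],[0,0,0,0,0,0,0],[-1,0,0,0,0,0,0],[-3,0,0,0,0,0,0],[-3,0,0,0,0,0,0]]

```text
clock: 18.93
tcp_pos: [0.6185, 0.1676, 0.1337]
orientation: [0.704, -0.046, 0.707, 0.045]
wrist_force: [1.1, 0.5, -1.4]
finger_gap: 0.0288
```

```bash
python3 go.py .477 -.041 .135 3
```

```text
joints [ 0.14  0.5   0.03  1.11 -0.    0.01] tcp [0.6185 0.1676 0.1337] yaw(toolz) 7.38
shift cm [ -0.05 -18.87 -16.71] turn about x first/after 4.38
```

Request:
drive_tool:
  plan:
    - [[0,-2.7,-2.39,0,0,0,0],[0,-2.7,-2.39,0,0,0,0],[0,-2.7,-2.39,0,0,0,0],[0,-2.7,-2.39,0,0,0,0],[0,-2.7,-2.39,0,0,0,0]]

```text
clock: 19.35
tcp_pos: [0.5179, 0.0177, 0.1348]
orientation: [0.706, -0.046, 0.705, 0.046]
wrist_force: [0.5, -0.7, -1.6]
finger_gap: 0.0289
```

Request:
drive_tool:
  plan:
    - [[0,-2.7,-2.39,0,0,0,0],[0,-2.7,-2.39,0,0,0,0],[0,0,0,0,0,0,0],[2.5,0,0,0,0,0,0],[2.5,0,0,0,0,0,0]]

```text
clock: 19.77
tcp_pos: [0.4803, -0.0423, 0.086]
orientation: [0.708, -0.045, 0.704, 0.044]
wrist_force: [-0.5, 0.7, -1.5]
finger_gap: 0.0286
```

Request:
drive_tool:
  plan:
    - [[0.9,0,0,0,0,0,0],[0.3,0,0,0,0,0,0],[0.1,0,0,0,0,0,0],[0,0,0,0,0,0,0],[0,0,0,0,0,0,0]]

```text
clock: 20.18
tcp_pos: [0.4796, -0.0411, 0.0721]
orientation: [0.706, -0.046, 0.705, 0.045]
wrist_force: [0.6, -0.4, -1.6]
finger_gap: 0.0284
```

Not touching yet; a little lower.

Request:
drive_tool:
  plan:
    - [[0.1,0,0,0,0,0,0],[0.1,0,0,0,0,0,0],[0,0,0,0,0,0,0],[0,0,0,0,0,0,0],[0,0,0,0,0,0,0]]

```text
clock: 20.6
tcp_pos: [0.4796, -0.0413, 0.0706]
orientation: [0.707, -0.046, 0.705, 0.045]
wrist_force: [-0.5, 0.1, 6.9]
finger_gap: 0.0288
```

Request:
drive_tool:
  plan:
    - [[-0.1,0,0,0,0,0,0.55],[0,0,0,0,0,0,0.55],[0,0,0,0,0,0,0.55],[-3,0,0,0,0,0,0.55],[-4,0,0,0,0,0,0.55]]

```text
clock: 21.02
tcp_pos: [0.4755, -0.0404, 0.1376]
orientation: [0.703, -0.045, 0.708, 0.046]
wrist_force: [1.0, -0.0, 0.8]
finger_gap: 0.0471
```

Request:
drive_tool:
  plan:
    - [[-4,0,0,0,0,0,1],[-3.5,0,0,0,0,0,1],[0,0,0,7,0,0,1],[0,0,0,7,0,0,1],[0,0,0,1.5,0,0,1]]

```text
clock: 21.43
tcp_pos: [0.479, -0.0412, 0.216]
orientation: [0.706, 0.052, 0.704, -0.052]
wrist_force: [0.7, 0.1, -1.2]
finger_gap: 0.0852
```

```bash
python3 go.py .62 .35 .217 -8;  python3 - <<'E'
from meas import *
st,im=shot("wrist","w9")
E
```

```text
joints [-0.25  0.14 -0.26  1.17 -0.   -0.11] tcp [ 0.479  -0.0412  0.216 ] yaw(toolz) -8.43
shift cm [-0.09 40.76  8.21] turn about x first/after -0.43
```

View pics/w9.png

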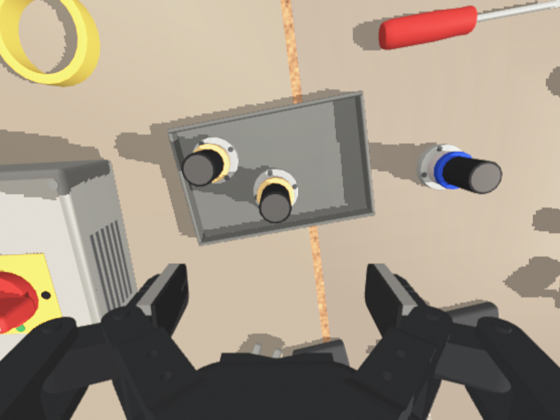

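Two cured adapters stand in the tray, at (205,165) and (275,205). Next is cured0.

Request:
drive_tool:
  plan:
    - [[0,4.07,0.82,0,0,0,1],[0,4.07,0.82,0,0,0,1],[0,4.07,0.82,0,0,0,1],[0,4.07,0.82,0,0,0,1],[0,4.07,0.82,0,0,0,1]]

```text
clock: 21.9
tcp_pos: [0.5481, 0.1563, 0.2148]
orientation: [0.705, 0.05, 0.705, -0.05]
wrist_force: [0.5, -1.0, -0.0]
finger_gap: 0.0853
```

Request:
drive_tool:
  plan:
    - [[0,4.07,0.82,0,0,0,1],[0,4.07,0.82,0,0,0,1],[0,4.07,0.82,0,0,0,1],[0,4.07,0.82,0,0,0,1],[0,4.07,0.82,0,0,0,1]]

```text
clock: 22.32
tcp_pos: [0.6173, 0.3523, 0.2144]
orientation: [0.705, 0.05, 0.705, -0.05]
wrist_force: [1.8, 0.3, 0.9]
finger_gap: 0.0854
```

Request:
drive_tool:
  plan:
    - [[0,0,0,0,0,0,1],[0,0,0,0,0,0,1],[0,0,0,0,0,0,1],[0,0,0,0,0,0,1],[0,0,0,0,0,0,1]]

```text
clock: 22.73
tcp_pos: [0.6171, 0.3488, 0.2157]
orientation: [0.705, 0.051, 0.705, -0.051]
wrist_force: [0.6, 0.1, -0.1]
finger_gap: 0.0851
```

Run:
```python
from meas import *
st,im=shot("wrist","w10");print(st["joint_pos"].round(3),st["tcp_pos"],st["orientation"].round(3))
```

```text
[ 0.401  0.597  0.404  1.377 -0.     0.545] [0.61709759 0.34878283 0.21569132] [ 0.705  0.051  0.705 -0.051]
```

View pics/w10.png

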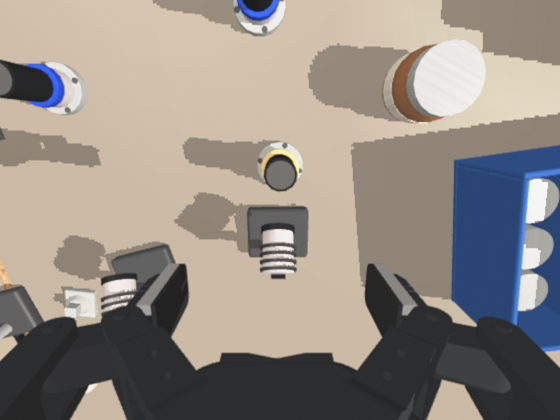

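Run:
```python
import cv2
im=cv2.imread("pics/w10.png")
cv2.imwrite("pics/w10a.png",cv2.resize(im[130:260,230:340],None,fx=5,fy=4.6,interpolation=2))
```

```text
(no output)
```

View pics/w10a.png

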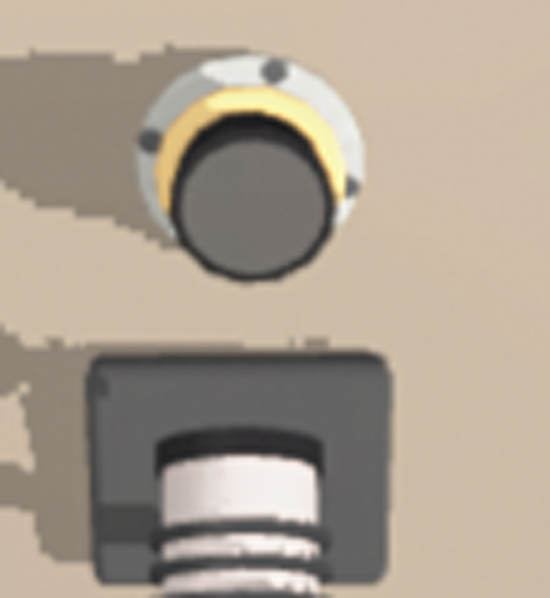

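```bash
python3 - <<'E'
from meas import *
st=env.get_state();f=lambda u,z:ray("wrist",u,z,st)
g=lambda x,y:(230+x/5,130+y/4.6)
t=f(g(252,207),.08);print("tube",t)
fl,fr=f(g(91,375),.016),f(g(389,373),.016);bl,br=f(g(99,582),.016),f(g(385,583),.016)
d=fl-fr;print(fl,fr,np.linalg.norm(d),"back",bl,br)
yw=np.arctan2(d[0],-d[1]);ax=np.array([np.cos(yw),np.sin(yw),0])
print("yaw",np.degrees(yw),"spots",(fl+fr)/2-.045*ax,(fl+fr+bl+br)/4-.075*ax)
E
python3 go.py .62 .35 .065 -8
```

```text
tube [0.58887995 0.35620603 0.08      ]
[0.6343016  0.31414658 0.016     ] [0.64330061 0.38026855 0.016     ] 0.06673152930044411 back [0.68855248 0.30676334 0.016     ] [0.69833979 0.37302426 0.016     ]
yaw -7.750178154825168 spots [0.59421216 0.353276   0.016     ] [0.59180871 0.35366473 0.016     ]
joints [ 0.4   0.6   0.4   1.38 -0.    0.54] tcp [0.6172 0.3487 0.2159] yaw(toolz) -8.22
shift cm [15.09  0.16  0.25] turn about x first/after -0.22
```

```bash
python3 go.py .589 .356 .065 -8
```

```text
joints [ 0.4   0.6   0.4   1.38 -0.    0.54] tcp [0.6172 0.3487 0.2159] yaw(toolz) -8.22
shift cm [15.09  0.31 -2.91] turn about x first/after -0.22
```

Request:
drive_tool:
  plan:
    - [[0,0.3,-2.9,0,0,0,1],[3.8,0,0,0,0,0,1],[3.8,0,0,0,0,0,1],[3.8,0,0,0,0,0,1],[2.7,0,0,0,0,0,1]]

```text
clock: 23.2
tcp_pos: [0.5876, 0.3556, 0.0719]
orientation: [0.705, 0.05, 0.706, -0.051]
wrist_force: [-0.5, -0.2, -1.6]
finger_gap: 0.0851
```

Request:
drive_tool:
  plan:
    - [[1.0,0,0,0,0,0,1],[0,0,0,0,0,0,0],[0,0,0,0,0,0,0],[0,0,0,0,0,0,0],[0,0,0,0,0,0,0]]

```text
clock: 23.62
tcp_pos: [0.5908, 0.3579, 0.067]
orientation: [0.707, 0.051, 0.704, -0.049]
wrist_force: [-0.1, 0.3, 0.9]
finger_gap: 0.0387
```

Request:
drive_tool:
  plan:
    - [[0,0,0,0,0,0,0],[0,0,0,0,0,0,0],[-2,0,0,0,0,0,0],[-4,0,0,0,0,0,0],[-4,0,0,0,0,0,0]]

```text
clock: 24.03
tcp_pos: [0.5874, 0.3567, 0.1633]
orientation: [0.704, 0.049, 0.707, -0.051]
wrist_force: [1.0, 1.1, -0.8]
finger_gap: 0.0282
```

```bash
python3 go.py .435 .018 .165 3
```

```text
joints [0.43 0.57 0.23 1.23 0.   0.57] tcp [0.5874 0.3567 0.1633] yaw(toolz) -8.12
shift cm [ -0.04 -35.68 -10.3 ] turn about x first/after -11.12
```

Request:
drive_tool:
  plan:
    - [[-2,0,0,0,0,0,0],[0,-3.57,-1.03,0,0,0,0],[0,-3.57,-1.03,0,0,0,0],[0,-3.57,-1.03,0,0,0,0],[0,-3.57,-1.03,0,0,0,0]]

```text
clock: 24.45
tcp_pos: [0.5271, 0.2208, 0.1844]
orientation: [0.706, 0.05, 0.705, -0.05]
wrist_force: [0.4, -1.0, -1.3]
finger_gap: 0.0288
```

Request:
drive_tool:
  plan:
    - [[0,-3.57,-1.03,0,0,0,0],[0,-3.57,-1.03,0,0,0,0],[0,-3.57,-1.03,0,0,0,0],[0,-3.57,-1.03,0,0,0,0],[0,-3.57,-1.03,0,0,0,0]]

```text
clock: 24.87
tcp_pos: [0.4508, 0.0511, 0.1845]
orientation: [0.706, 0.05, 0.705, -0.05]
wrist_force: [0.5, -0.8, -1.6]
finger_gap: 0.0286
```

Request:
drive_tool:
  plan:
    - [[0,-3.57,-1.03,0,0,0,0],[0,0,0,0,0,0,0],[3,0,0,0,0,0,0],[3,0,0,0,0,0,0],[3,0,0,0,0,0,0]]

```text
clock: 25.28
tcp_pos: [0.4375, 0.018, 0.0942]
orientation: [0.707, 0.05, 0.704, -0.05]
wrist_force: [0.4, -0.4, -2.1]
finger_gap: 0.0286
```

Request:
drive_tool:
  plan:
    - [[1,0,0,0,0,0,0],[0.8,0,0,0,0,0,0],[0.4,0,0,0,0,0,0],[0,0,0,0,0,0,0],[0,0,0,0,0,0,0]]

```text
clock: 25.7
tcp_pos: [0.4374, 0.0184, 0.0728]
orientation: [0.706, 0.05, 0.705, -0.05]
wrist_force: [0.2, 0.1, -1.4]
finger_gap: 0.0288
```

Request:
drive_tool:
  plan:
    - [[0.2,0,0,0,0,0,0],[0.1,0,0,0,0,0,0],[0,0,0,0,0,0,0],[0,0,0,0,0,0,0],[0,0,0,0,0,0,0]]

```text
clock: 26.12
tcp_pos: [0.4379, 0.0182, 0.0706]
orientation: [0.706, 0.05, 0.704, -0.05]
wrist_force: [-2.5, -0.8, 6.4]
finger_gap: 0.0284
```

Request:
drive_tool:
  plan:
    - [[-0.1,0,0,0,0,0,0.55],[0,0,0,0,0,0,0.55],[0,0,0,0,0,0,0.55],[-3,0,0,0,0,0,0.55],[-4,0,0,0,0,0,0.55]]

```text
clock: 26.53
tcp_pos: [0.4335, 0.0188, 0.138]
orientation: [0.703, 0.05, 0.708, -0.05]
wrist_force: [1.0, 0.4, -0.4]
finger_gap: 0.0471
```

Request:
drive_tool:
  plan:
    - [[-4,0,0,-7,0,0,1],[-3.5,0,0,-7,0,0,1],[0,0,0,-1.5,0,0,1],[0,0,0,0,0,0,1],[0,0,0,0,0,0,1]]

```text
clock: 26.95
tcp_pos: [0.4363, 0.0185, 0.2148]
orientation: [0.706, -0.045, 0.706, 0.045]
wrist_force: [0.5, -0.4, -0.7]
finger_gap: 0.0855
```

```bash
python3 go.py .51 .135 .217 7.3;  python3 - <<'E'
from meas import *
st,im=shot("wrist","w11")
E
```

```text
joints [-0.14  0.06 -0.35  1.16 -0.   -0.27] tcp [0.4363 0.0185 0.2148] yaw(toolz) 7.31
shift cm [-0.22 10.62  8.79] turn about x first/after 0.01
```

View pics/w11.png

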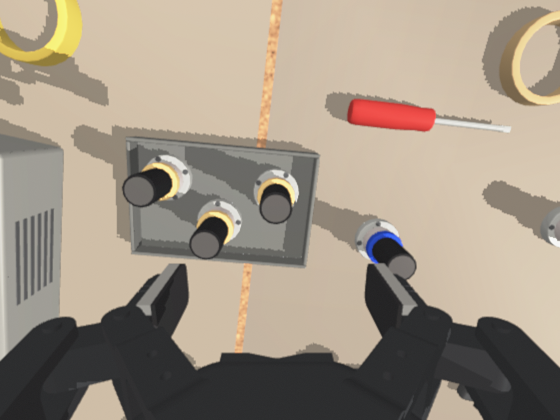

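All three cured adapters stand in the tray. On to the fresh one at (400,262).

Request:
drive_tool:
  plan:
    - [[0,2.65,2.2,0,0,0,1],[0,2.65,2.2,0,0,0,1],[0,2.65,2.2,0,0,0,1],[0,2.65,2.2,0,0,0,1],[0,0,0,0,0,0,1]]

```text
clock: 27.42
tcp_pos: [0.512, 0.1387, 0.2125]
orientation: [0.705, -0.046, 0.706, 0.047]
wrist_force: [0.4, 0.3, 0.5]
finger_gap: 0.0854
```

Request:
drive_tool:
  plan:
    - [[0,0,0,0,0,0,1],[0,0,0,0,0,0,1],[0,0,0,0,0,0,1],[0,0,0,0,0,0,1],[0,0,0,0,0,0,1]]

```text
clock: 27.83
tcp_pos: [0.5097, 0.134, 0.215]
orientation: [0.706, -0.045, 0.706, 0.045]
wrist_force: [-0.0, 0.1, -0.1]
finger_gap: 0.0857
```

Run:
```python
from meas import *
st,im=shot("wrist","w12");print(st["tcp_pos"]);b=im[...,::-1]
cv2.imwrite("pics/w12a.png",cv2.resize(b[100:260,200:360],None,fx=3.7,fy=3.7,interpolation=2))
```

```text
[0.50967348 0.13395972 0.21499121]
```

View pics/w12a.png

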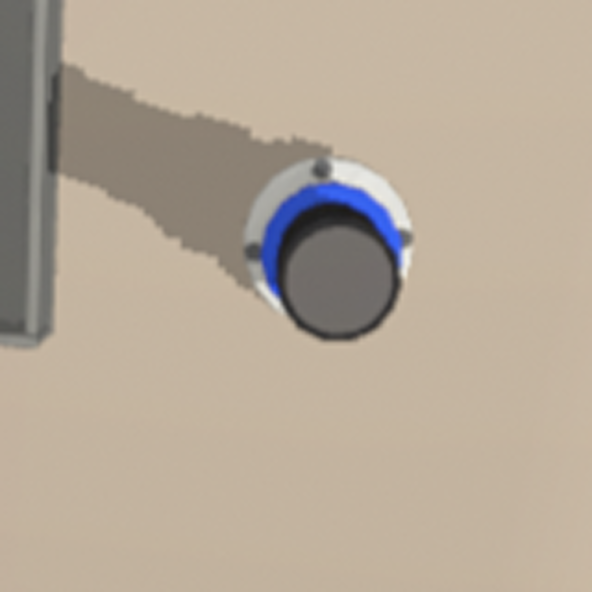

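View pics/w12.png

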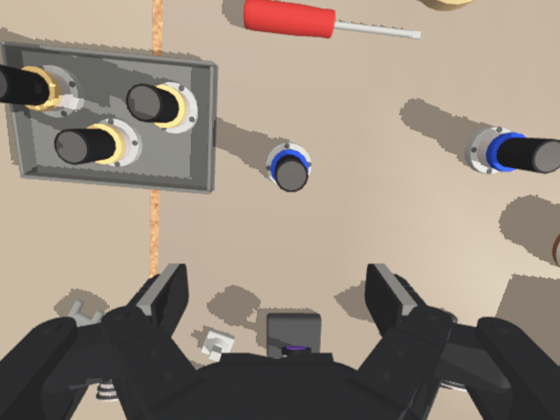

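Run:
```python
from meas import *
st=env.get_state()
t=ray("wrist",(200+340/3.7,100+280/3.7),.08,st);print(t)
import subprocess
print(subprocess.run(["python3","go.py",str(t[0]),str(t[1]),".066","7.3"],capture_output=True,text=True).stdout)
```

```text
[0.47962894 0.14309176 0.08      ]
joints [ 0.1   0.23 -0.15  1.19 -0.   -0.02] tcp [0.5099 0.134  0.2152] yaw(toolz) 7.29
shift cm [14.92  1.28 -2.89] turn about x first/after -0.01
```

Request:
drive_tool:
  plan:
    - [[0,1.3,-2.9,0,0,0,1],[3.8,0,0,0,0,0,1],[3.8,0,0,0,0,0,1],[3.8,0,0,0,0,0,1],[2.5,0,0,0,0,0,1]]

```text
clock: 28.3
tcp_pos: [0.478, 0.1434, 0.0735]
orientation: [0.705, -0.045, 0.706, 0.045]
wrist_force: [-0.2, -0.1, -0.0]
finger_gap: 0.0852
```

Request:
drive_tool:
  plan:
    - [[1.0,0,0,0,0,0,1],[0,0,0,0,0,0,0],[0,0,0,0,0,0,0],[0,0,0,0,0,0,0],[0,0,0,0,0,0,0]]

```text
clock: 28.72
tcp_pos: [0.4815, 0.1441, 0.068]
orientation: [0.707, -0.045, 0.704, 0.045]
wrist_force: [1.1, -0.1, -0.2]
finger_gap: 0.0387
```

Request:
drive_tool:
  plan:
    - [[0,0,0,0,0,0,0],[0,0,0,0,0,0,0],[-1,0,0,0,0,0,0],[-2,0,0,0,0,0,0],[0,0,0,0,0,0,0]]

```text
clock: 29.13
tcp_pos: [0.4817, 0.1444, 0.0995]
orientation: [0.707, -0.045, 0.704, 0.046]
wrist_force: [0.5, -0.7, -0.7]
finger_gap: 0.0285
```

```bash
python3 go.py .6225 .170 .096 7.3
```

```text
joints [ 0.13  0.27 -0.4   0.89  0.    0.  ] tcp [0.4817 0.1444 0.0995] yaw(toolz) 7.38
shift cm [ 0.42  0.73 14.29] turn about x first/after 0.08
```

Request:
drive_tool:
  plan:
    - [[0,0.18,3.6,0,0,0,0],[0,0.18,3.6,0,0,0,0],[0,0.18,3.6,0,0,0,0],[0,0.18,3.4,0,0,0,0],[0,0,0,0,0,0,0]]

```text
clock: 29.55
tcp_pos: [0.6264, 0.1701, 0.0953]
orientation: [0.708, -0.045, 0.703, 0.045]
wrist_force: [1.5, -0.3, -1.8]
finger_gap: 0.0284
```

Request:
drive_tool:
  plan:
    - [[1.2,0,0,0,0,0,0],[0.8,0,0,0,0,0,0],[0,0,0,0,0,0,0],[0,0,0,0,0,0,0],[0,0,0,0,0,0,0]]

```text
clock: 29.97
tcp_pos: [0.6192, 0.1694, 0.0762]
orientation: [0.706, -0.046, 0.706, 0.045]
wrist_force: [-0.1, 0.4, -1.5]
finger_gap: 0.0283
```

```bash
python3 go.py .6225 .170 .066 7.3
python3 - <<'E'
from meas import *
st,im=shot("wrist","w13");b=im[...,::-1]
cv2.imwrite("pics/w13a.png",cv2.resize(b[180:370,180:380],None,fx=4,fy=3.15,interpolation=2))
E
```

```text
joints [ 0.14  0.54 -0.05  0.98 -0.    0.01] tcp [0.6192 0.1694 0.0762] yaw(toolz) 7.38
shift cm [1.02 0.02 0.34] turn about x first/after 0.08
```

View pics/w13.png

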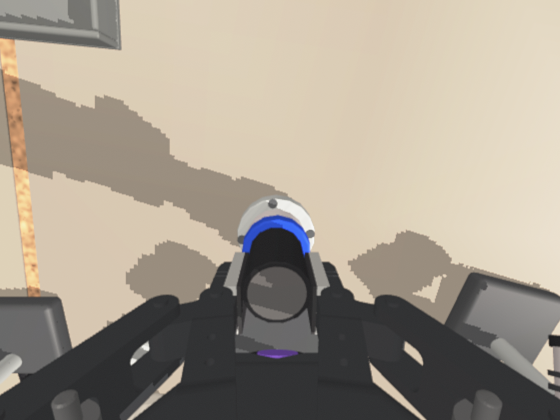

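Run:
```python
from meas import *
st=env.get_state();print(st["tcp_pos"],ray("wrist",(276.5,293),st["tcp_pos"][2]+.0135,st))
```

```text
[0.61957072 0.16938044 0.07661921] [0.61617849 0.16863198 0.09011921]
```

Request:
drive_tool:
  plan:
    - [[0,0,0.45,0,0,0,0],[0.5,0,0,0,0,0,0],[0.4,0,0,0,0,0,0],[0.1,0,0,0,0,0,0],[0,0,0,0,0,0,0]]

```text
clock: 30.43
tcp_pos: [0.6253, 0.1695, 0.0675]
orientation: [0.707, -0.046, 0.705, 0.045]
wrist_force: [-0.1, -1.5, 6.8]
finger_gap: 0.0287
```

Request:
drive_tool:
  plan:
    - [[0.1,0,0,0,0,0,0],[0,0,0,0,0,0,0],[0,0,0,0,0,0,0],[0,0,0,0,0,0,0],[0,0,0,0,0,0,0]]

```text
clock: 30.85
tcp_pos: [0.6253, 0.1695, 0.0675]
orientation: [0.707, -0.046, 0.704, 0.045]
wrist_force: [-3.0, -2.1, 12.2]
finger_gap: 0.0286
```

Request:
drive_tool:
  plan:
    - [[-0.2,0,0,0,0,0,0.6],[0,0,0,0,0,0,0.8],[0,0,0,0,0,0,0.8],[-3,0,0,0,0,0,1],[-4,0,0,0,0,0,1]]

```text
clock: 31.27
tcp_pos: [0.6207, 0.1695, 0.1327]
orientation: [0.702, -0.046, 0.709, 0.045]
wrist_force: [0.7, -0.0, 0.2]
finger_gap: 0.085
```

Request:
drive_tool:
  plan:
    - [[-4,0,0,0,0,0,1],[-4,0,0,0,0,0,1],[0,0,2.5,0,0,0,1],[0,0,0,0,0,0,1],[0,0,0,0,0,0,1]]

```text
clock: 31.68
tcp_pos: [0.6496, 0.1732, 0.2168]
orientation: [0.706, -0.045, 0.705, 0.045]
wrist_force: [-0.0, 0.0, 0.6]
finger_gap: 0.085
```

Request:
drive_tool:
  plan:
    - [[0,0,0,0,0,0,1],[0,0,0,0,0,0,1],[0,0,0,0,0,0,1],[0,0,0,0,0,0,1],[0,0,0,0,0,0,1]]

```text
clock: 32.1
tcp_pos: [0.6484, 0.1731, 0.2166]
orientation: [0.705, -0.046, 0.706, 0.045]
wrist_force: [0.2, -0.1, 0.7]
finger_gap: 0.0851
```

Run:
```python
from meas import *
st,im=shot("wrist","w14");b=im[...,::-1];print(st["tcp_pos"],st["orientation"])
cv2.imwrite("pics/w14a.png",cv2.resize(b[130:260,230:340],None,fx=5,fy=4.6,interpolation=2))
```

```text
[0.64837848 0.17312152 0.21663254] [ 0.70534132 -0.04552184  0.70594528  0.04541635]
```

View pics/w14a.png

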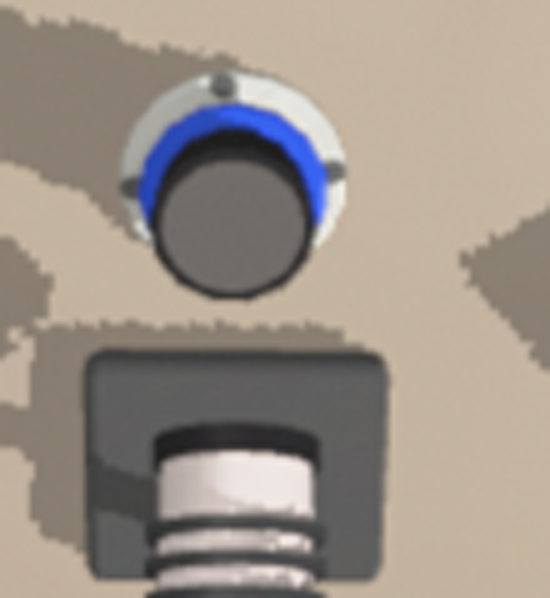

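View pics/w14.png

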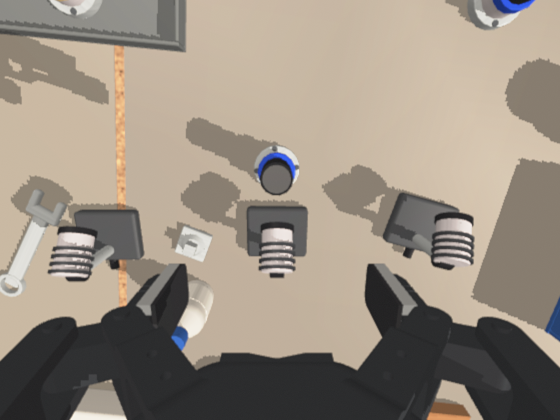

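```bash
cat > spot.py <<'E'
from meas import *
import sys
# crop coords: tube x,y ; foot left x, right x, top y(at centre) ; front left x,y right x,y (z=.016) ; back left, right
v=list(map(float,sys.argv[1:]))
st=env.get_state();f=lambda x,y,z:ray("wrist",(230+x/5,130+y/4.6),z,st)
t=f(v[0],v[1],.08);fc=f((v[2]+v[3])/2,v[4],.012)
fl,fr,bl,br=f(v[5],v[6],.016),f(v[7],v[8],.016),f(v[9],v[10],.016),f(v[11],v[12],.016)
d=fl-fr;yw=np.arctan2(d[0],-d[1]);ax=np.array([np.cos(yw),np.sin(yw),0]);ay=np.array([-np.sin(yw),np.cos(yw),0])
m=(fl+fr)/2;c=(fl+fr+bl+br)/4
print("yaw",np.degrees(yw),"width",np.linalg.norm(d),"front-back",(bl+br-fl-fr)@ax/2)
print("tube",t,"dist front->tube axis mm (45):",(m-t)@ax*1e3,"centre->axis (75):",(c-t)@ax*1e3,"lateral",(t-c)@ay*1e3)
print("foot far edge -> front mm (70):",(m-fc)@ax*1e3,"to centre (100):",(c-fc)@ax*1e3,"lateral",(fc-c)@ay*1e3)
E
python3 spot.py 233 225 122 346 71  86 373 388 374  92 580 382 580
```

```text
yaw 7.19731452639262 width 0.06779208514118591 front-back 0.054662514317504136
tube [0.62296228 0.16942862 0.08      ] dist front->tube axis mm (45): 47.117102314638664 centre->axis (75): 74.44835947339062 lateral -1.1115497167898616
foot far edge -> front mm (70): 71.83819673773986 to centre (100): 99.16945389649183 lateral -1.0480929532593657
```

Fresh adapter at lamp1 measures about 74.4 mm from the base centre (75 wanted), with about 1 mm lateral error. Now the second fresh one.

```bash
python3 go.py .467 .345 .217 -8
```

```text
joints [ 0.14  0.52  0.27  1.33 -0.    0.01] tcp [0.6485 0.1732 0.2168] yaw(toolz) 7.37
shift cm [-1.000e-02  1.937e+01 -1.580e+01] turn about x first/after 15.37
```

Request:
drive_tool:
  plan:
    - [[0,2.76,-2.26,0,0,0,1],[0,2.76,-2.26,0,0,0,1],[0,2.76,-2.26,0,0,0,1],[0,2.76,-2.26,0,0,0,1],[0,2.76,-2.26,0,0,0,1]]

```text
clock: 32.57
tcp_pos: [0.5177, 0.2963, 0.217]
orientation: [0.706, -0.045, 0.706, 0.045]
wrist_force: [-0.0, 0.8, -0.2]
finger_gap: 0.0851
```

Request:
drive_tool:
  plan:
    - [[0,2.76,-2.26,0,0,0,1],[0,2.76,-2.26,0,0,0,1],[0,0,0,7,0,0,1],[0,0,0,7,0,0,1],[0,0,0,1.4,0,0,1]]

```text
clock: 32.98
tcp_pos: [0.4664, 0.3452, 0.2172]
orientation: [0.705, 0.05, 0.705, -0.05]
wrist_force: [0.6, -0.6, 0.2]
finger_gap: 0.0854
```

Run:
```python
from meas import *
st,im=shot("wrist","w15");print(st["tcp_pos"]);b=im[...,::-1]
```

```text
[0.46637313 0.34520193 0.21722745]
```

View pics/w15.png

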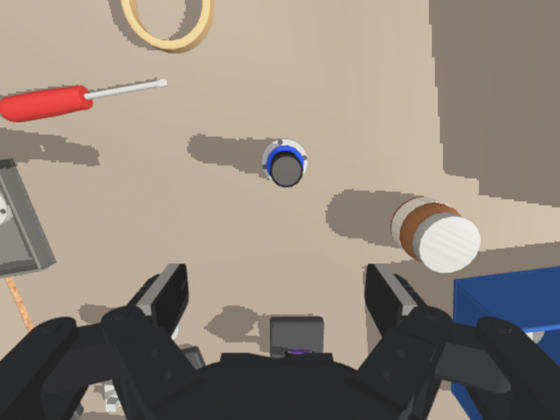

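Run:
```python
from meas import *
st=env.get_state();t=ray("wrist",(286.5,170),.08,st);print(t,"jar",ray("wrist",(446,242),.07,st))
import subprocess
print(subprocess.run(["python3","go.py",str(t[0]),str(t[1]),".066","-8"],capture_output=True,text=True).stdout)
```

```text
[0.43505365 0.35794613 0.08      ] jar [0.52661024 0.50133859 0.07      ]
joints [ 0.5   0.33 -0.01  1.23 -0.    0.64] tcp [0.4668 0.3448 0.2171] yaw(toolz) -8.02
shift cm [15.11  0.86 -3.34] turn about x first/after -0.02
```

Request:
drive_tool:
  plan:
    - [[0,0.85,-3.35,0,0,0,1],[3.8,0,0,0,0,0,1],[3.8,0,0,0,0,0,1],[3.8,0,0,0,0,0,1],[2.7,0,0,0,0,0,1]]

```text
clock: 33.45
tcp_pos: [0.4343, 0.3565, 0.0732]
orientation: [0.705, 0.048, 0.706, -0.049]
wrist_force: [0.1, -0.2, 0.1]
finger_gap: 0.0851
```

Request:
drive_tool:
  plan:
    - [[1.0,0,0,0,0,0,1],[0,0,0,0,0,0,0],[0,0,0,0,0,0,0],[0,0,0,0,0,0,0],[0,0,0,0,0,0,0]]

```text
clock: 33.87
tcp_pos: [0.437, 0.3584, 0.0682]
orientation: [0.707, 0.05, 0.704, -0.049]
wrist_force: [0.3, 0.3, 1.3]
finger_gap: 0.0389
```

Request:
drive_tool:
  plan:
    - [[0,0,0,0,0,0,0],[0,0,0,0,0,0,0],[-1,0,0,0,0,0,0],[-2,0,0,0,0,0,0],[0,0,0,0,0,0,0]]

```text
clock: 34.28
tcp_pos: [0.437, 0.3587, 0.0998]
orientation: [0.707, 0.051, 0.704, -0.048]
wrist_force: [1.5, 1.5, 0.0]
finger_gap: 0.0285
```

Request:
drive_tool:
  plan:
    - [[0,0,0,0,0,0,0],[0,0,0,0,0,0,0],[0,0,0,0,0,0,0],[0,0,0,0,0,0,0],[0,0,0,0,0,0,0]]

```text
clock: 34.7
tcp_pos: [0.4347, 0.3572, 0.0951]
orientation: [0.705, 0.049, 0.706, -0.05]
wrist_force: [-0.9, 0.1, -2.5]
finger_gap: 0.0287
```

```bash
python3 go.py .595 .3535 .096 -7.8
```

```text
joints [ 0.55  0.38 -0.25  0.94 -0.    0.69] tcp [0.4347 0.3572 0.0951] yaw(toolz) -8.03
shift cm [-0.11  1.87 15.92] turn about x first/after -0.23
```

Request:
drive_tool:
  plan:
    - [[0,0.47,3.98,0,0,0,0],[0,0.47,3.98,0,0,0,0],[0,0.47,3.98,0,0,0,0],[0,0.47,3.98,0,0,0,0],[0,0,0,0,0,0,0]]

```text
clock: 35.12
tcp_pos: [0.6033, 0.3528, 0.094]
orientation: [0.707, 0.051, 0.703, -0.051]
wrist_force: [1.4, 0.5, -3.2]
finger_gap: 0.0284
```

Request:
drive_tool:
  plan:
    - [[1.2,0,0,0,0,0,0],[0.8,0,0,0,0,0,0],[0,0,0,0,0,0,0],[0,0,0,0,0,0,0],[0,0,0,0,0,0,0]]

```text
clock: 35.53
tcp_pos: [0.5941, 0.3542, 0.0759]
orientation: [0.705, 0.049, 0.706, -0.049]
wrist_force: [-0.1, -0.2, -1.6]
finger_gap: 0.0281
```

Request:
drive_tool:
  plan:
    - [[0,0,0,0,0,0,0],[0,0,0,0,0,0,0],[0,0,0,0,0,0,0],[0,0,0,0,0,0,0],[0,0,0,0,0,0,0]]

```text
clock: 35.95
tcp_pos: [0.5956, 0.354, 0.0763]
orientation: [0.706, 0.05, 0.705, -0.049]
wrist_force: [0.9, -0.7, -1.5]
finger_gap: 0.0287
```

```bash
python3 go.py .595 .3535 .066 -7.8
```

```text
joints [ 0.42  0.63  0.11  1.05 -0.    0.56] tcp [0.5956 0.354  0.0763] yaw(toolz) -8.03
shift cm [ 1.03 -0.06 -0.05] turn about x first/after -0.23
```

Request:
drive_tool:
  plan:
    - [[0.5,0,-0.1,0,0,0,0],[0.4,0,0,0,0,0,0],[0.1,0,0,0,0,0,0],[0,0,0,0,0,0,0],[0,0,0,0,0,0,0]]

```text
clock: 36.37
tcp_pos: [0.5948, 0.3542, 0.0683]
orientation: [0.706, 0.05, 0.705, -0.049]
wrist_force: [-3.5, -2.0, 11.4]
finger_gap: 0.0283
```

Request:
drive_tool:
  plan:
    - [[-0.2,0,0,0,0,0,0.6],[0,0,0,0,0,0,0.8],[0,0,0,0,0,0,0.8],[-3,0,0,0,0,0,1],[-4,0,0,0,0,0,1]]

```text
clock: 36.78
tcp_pos: [0.5915, 0.3526, 0.1331]
orientation: [0.702, 0.048, 0.709, -0.051]
wrist_force: [1.3, 0.1, 0.1]
finger_gap: 0.0849
```

Request:
drive_tool:
  plan:
    - [[-4,0,0,0,0,0,1],[-4,0,0,0,0,0,1],[0,0,2.5,0,0,0,1],[0,0,0,0,0,0,1],[0,0,0,0,0,0,1]]

```text
clock: 37.2
tcp_pos: [0.6202, 0.3504, 0.2178]
orientation: [0.706, 0.05, 0.705, -0.05]
wrist_force: [0.0, 0.2, -0.3]
finger_gap: 0.0855
```

Request:
drive_tool:
  plan:
    - [[0,0,0,0,0,0,1],[0,0,0,0,0,0,1],[0,0,0,0,0,0,1],[0,0,0,0,0,0,1],[0,0,0,0,0,0,1]]

```text
clock: 37.62
tcp_pos: [0.6187, 0.3507, 0.2176]
orientation: [0.705, 0.049, 0.706, -0.05]
wrist_force: [-0.7, 0.1, 0.5]
finger_gap: 0.085
```

Run:
```python
from meas import *
st,im=shot("wrist","w16");b=im[...,::-1];print(st["tcp_pos"],st["orientation"])
cv2.imwrite("pics/w16a.png",cv2.resize(b[130:260,230:340],None,fx=5,fy=4.6,interpolation=2))
```

```text
[0.61871171 0.35071985 0.21758069] [ 0.70511593  0.04922388  0.70564617 -0.04951787]
```

View pics/w16a.png

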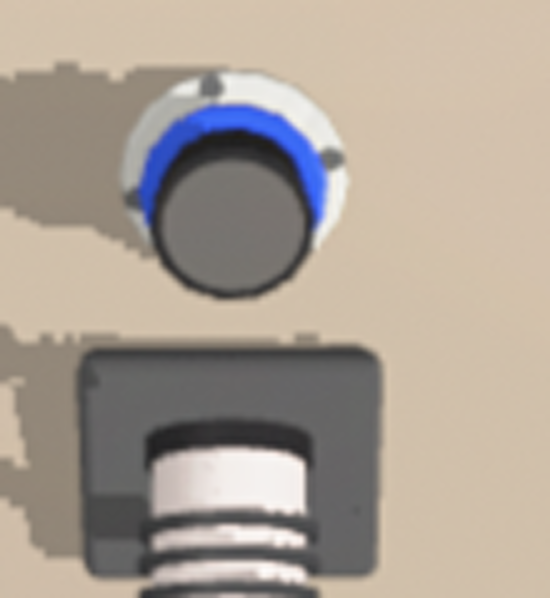

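View pics/w16.png

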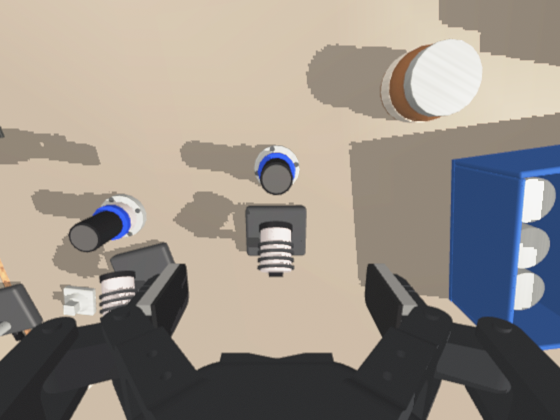

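```bash
python3 spot.py 233 225 122 348 71  80 368 381 370  88 575 376 577; python3 go.py .524 -.300 .25 -5.4
```

```text
yaw -8.39828663829808 width 0.06771385086314645 front-back 0.05487595621378666
tube [0.59359415 0.35423192 0.08      ] dist front->tube axis mm (45): 46.13872713628718 centre->axis (75): 73.57670524318054 lateral -0.04892706894128112
foot far edge -> front mm (70): 70.92586848107482 to centre (100): 98.36384658796817 lateral 0.11863150498539123
joints [ 0.4   0.6   0.42  1.39 -0.    0.54] tcp [0.6189 0.3507 0.2178] yaw(toolz) -8.01
shift cm [ -3.2  -65.76  -0.33] turn about x first/after -2.61
```

Request:
drive_tool:
  plan:
    - [[-3.2,0,0,-2.6,0,0,1],[0,-4.1,0,0,0,0,1],[0,-4.1,0,0,0,0,1],[0,-4.1,0,0,0,0,1],[0,-4.1,0,0,0,0,1]]

```text
clock: 38.08
tcp_pos: [0.6033, 0.1862, 0.2502]
orientation: [0.707, 0.033, 0.706, -0.033]
wrist_force: [1.1, -0.5, -0.3]
finger_gap: 0.0854
```

Request:
drive_tool:
  plan:
    - [[0,-4.1,0,0,0,0,1],[0,-4.1,0,0,0,0,1],[0,-4.1,0,0,0,0,1],[0,-4.1,0,0,0,0,1],[0,-4.1,0,0,0,0,1]]

```text
clock: 38.5
tcp_pos: [0.5837, -0.0185, 0.2503]
orientation: [0.707, 0.033, 0.706, -0.033]
wrist_force: [-0.3, 0.1, 0.2]
finger_gap: 0.0856
```

Request:
drive_tool:
  plan:
    - [[0,-4.1,0,0,0,0,1],[0,-4.1,0,0,0,0,1],[0,-4.1,0,0,0,0,1],[0,-4.1,0,0,0,0,1],[0,-4.1,0,0,0,0,1]]

```text
clock: 38.92
tcp_pos: [0.5644, -0.2227, 0.2504]
orientation: [0.707, 0.033, 0.706, -0.034]
wrist_force: [0.4, -0.7, 0.3]
finger_gap: 0.0854
```

```bash
python3 go.py .524 -.300 .25 -5.4
```

```text
joints [-0.51  0.38  0.14  1.33  0.   -0.41] tcp [ 0.5644 -0.2227  0.2504] yaw(toolz) -5.43
shift cm [ 0.04 -8.08 -3.29] turn about x first/after -0.03
```

Request:
drive_tool:
  plan:
    - [[0,-2.7,-1.1,0,0,0,1],[0,-2.7,-1.1,0,0,0,1],[0,-2.7,-1.1,0,0,0,1],[0,0,0,-7,0,0,1],[0,0,0,-7,0,0,1]]

```text
clock: 39.33
tcp_pos: [0.5234, -0.3002, 0.25]
orientation: [0.705, -0.054, 0.705, 0.054]
wrist_force: [0.8, 1.2, -0.2]
finger_gap: 0.0851
```

Request:
drive_tool:
  plan:
    - [[0,0,0,-7,0,0,1],[0,0,0,-7,0,0,1],[0,0,0,-7,0,0,1],[0,0,0,-7,0,0,1],[0,0,0,-7,0,0,1]]

```text
clock: 39.75
tcp_pos: [0.5243, -0.2982, 0.2501]
orientation: [0.656, -0.264, 0.656, 0.264]
wrist_force: [-0.1, -0.2, -0.1]
finger_gap: 0.0854
```

Request:
drive_tool:
  plan:
    - [[0,0,0,-7,0,0,1],[0,0,0,-7,0,0,1],[0,0,0,-7,0,0,1],[0,0,0,-7,0,0,1],[0,0,0,-7,0,0,1]]

```text
clock: 40.17
tcp_pos: [0.5244, -0.2982, 0.2501]
orientation: [0.546, -0.449, 0.546, 0.449]
wrist_force: [0.4, 0.2, -0.7]
finger_gap: 0.0854
```

Request:
drive_tool:
  plan:
    - [[0,0,0,-6,0,0,1],[0,0,0,0,0,0,1],[0,0,0,0,0,0,1],[0,0,0,0,0,0,1],[0,0,0,0,0,0,1]]

```text
clock: 40.58
tcp_pos: [0.5244, -0.2983, 0.2501]
orientation: [0.524, -0.475, 0.524, 0.475]
wrist_force: [0.7, 0.2, 0.8]
finger_gap: 0.0856
```

```bash
python3 go.py .524 -.300 .132 84.6
python3 - <<'E'
from meas import *
shot("wrist","w17");st,im=shot("top","t17");b=im[...,::-1]
cv2.imwrite("pics/t17a.png",cv2.resize(b[110:310,140:360],None,fx=3.5,fy=3,interpolation=2))
E
```

```text
joints [-0.65  0.37  0.13  1.33 -0.   -2.12] tcp [ 0.5244 -0.2983  0.2501] yaw(toolz) 84.47
shift cm [11.81  0.03 -0.17] turn about x first/after -0.13
```

View pics/w17.png

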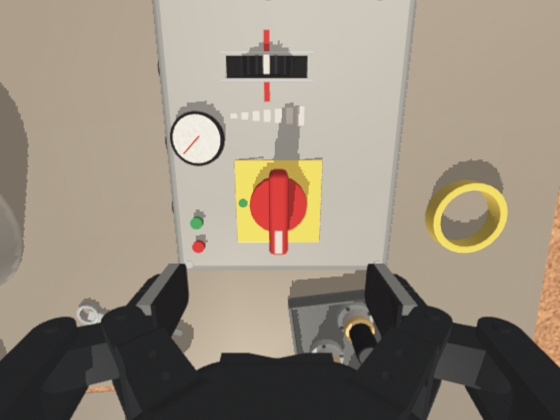

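View pics/t17a.png

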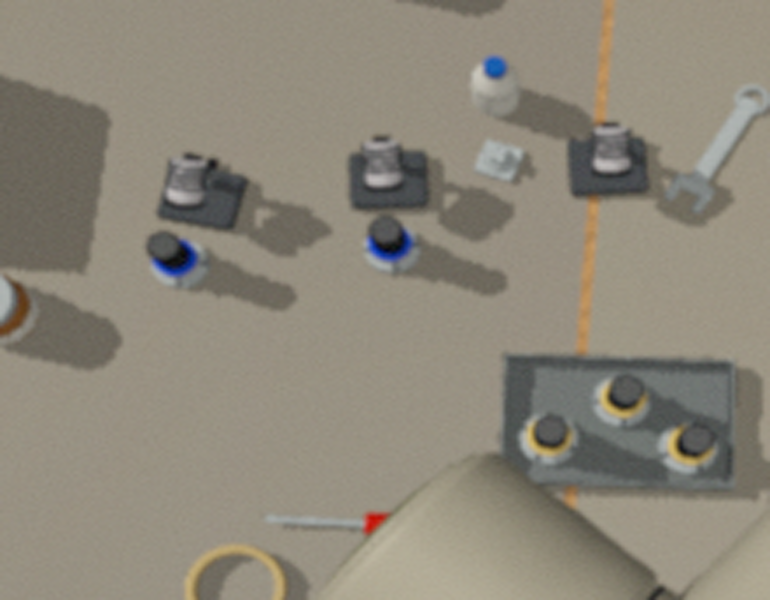

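Everything looks ready: the wheel line at (266,66) lines up with the marks, three cured adapters are in the tray and two fresh ones are at the lamps. Gripping the isolator.

Request:
drive_tool:
  plan:
    - [[3,0,-0.15,0,0,0,0.7],[3,0,0,0,0,0,0.7],[3,0,0,0,0,0,0.7],[2.1,0,0,0,0,0,0.7],[0.3,0,0,0,0,0,0.7]]

```text
clock: 41.1
tcp_pos: [0.5219, -0.2981, 0.1314]
orientation: [0.523, -0.473, 0.524, 0.478]
wrist_force: [0.6, 1.0, 0.2]
finger_gap: 0.0597
```

Request:
drive_tool:
  plan:
    - [[0,0,0,0,0,0,0],[0,0,0,0,0,0,0],[0,0,0,0,0,0,0],[0,0,0,0,0,0,0],[0,0,0,0,0,0,0]]

```text
clock: 41.52
tcp_pos: [0.5229, -0.3004, 0.1384]
orientation: [0.522, -0.476, 0.524, 0.475]
wrist_force: [-8.5, -0.3, 6.2]
finger_gap: 0.0147
```

Run:
```python
from meas import *
st,im=shot("top","t18");b=im[...,::-1]
cv2.imwrite("pics/t18a.png",cv2.resize(b[110:310,140:360],None,fx=3.5,fy=3,interpolation=2))
a=cv2.imread("pics/t17.png");d=cv2.absdiff(a,b).max(2)>60
n,l,s,c=cv2.connectedComponentsWithStats(d.astype(np.uint8));print([(c[i].round().tolist(),int(s[i,4])) for i in range(1,n) if s[i,4]>15])
```

```text
[([475.0, 148.0], 55), ([454.0, 168.0], 20), ([431.0, 191.0], 122), ([418.0, 206.0], 60), ([286.0, 262.0], 72), ([291.0, 256.0], 16), ([447.0, 287.0], 109), ([466.0, 273.0], 61), ([328.0, 282.0], 21), ([249.0, 285.0], 16), ([441.0, 308.0], 128), ([336.0, 298.0], 45), ([255.0, 338.0], 171), ([237.0, 357.0], 59), ([285.0, 356.0], 55), ([408.0, 359.0], 42), ([341.0, 401.0], 757), ([227.0, 372.0], 49), ([306.0, 380.0], 23), ([221.0, 380.0], 22), ([217.0, 384.0], 22), ([215.0, 388.0], 18)]
```

Request:
drive_tool:
  plan:
    - [[0,0,0,7,0,0,0],[0,0,0,7,0,0,0],[0,0,0,7,0,0,0],[0,0,0,7,0,0,0],[0,0,0,7,0,0,0]]

```text
clock: 41.98
tcp_pos: [0.5221, -0.3002, 0.1384]
orientation: [0.642, -0.294, 0.644, 0.294]
wrist_force: [-10.9, 0.6, 9.5]
finger_gap: 0.0148
```

Request:
drive_tool:
  plan:
    - [[0,0,0,7,0,0,0],[0,0,0,7,0,0,0],[0,0,0,7,0,0,0],[0,0,0,7,0,0,0],[0,0,0,7,0,0,0]]

```text
clock: 42.4
tcp_pos: [0.5216, -0.2994, 0.1384]
orientation: [0.7, -0.087, 0.703, 0.087]
wrist_force: [-12.0, 3.1, 10.5]
finger_gap: 0.0146
```

Request:
drive_tool:
  plan:
    - [[0,0,0,7,0,0,0],[0,0,0,7,0,0,0],[0,0,0,6,0,0,0],[0,0,0,0,0,0,0],[0,0,0,0,0,0,0]]

```text
clock: 42.82
tcp_pos: [0.5216, -0.2989, 0.1384]
orientation: [0.705, 0.034, 0.708, -0.034]
wrist_force: [-10.4, 3.6, 11.4]
finger_gap: 0.0147
```

Request:
drive_tool:
  plan:
    - [[0,0,0,0,0,0,0.6],[0,0,0,0,0,0,0.6],[0,0,0,0,0,0,0.6],[-3,0,0,0,0,0,0.6],[-4,0,0,0,0,0,0.6]]

```text
clock: 43.23
tcp_pos: [0.5227, -0.2986, 0.2033]
orientation: [0.704, 0.035, 0.708, -0.032]
wrist_force: [1.5, -1.1, 0.5]
finger_gap: 0.0513
```

Request:
drive_tool:
  plan:
    - [[-4,0,0,0,0,0,0.6],[0,0,0,0,0,0,0.6],[0,0,0,0,0,0,0.6],[0,0,0,0,0,0,0.6],[0,0,0,0,0,0,0.6]]

```text
clock: 43.65
tcp_pos: [0.5239, -0.2995, 0.2447]
orientation: [0.706, 0.034, 0.707, -0.033]
wrist_force: [0.3, -0.4, -0.3]
finger_gap: 0.0513
```

Run:
```python
from meas import *
shot("wrist","w19");st,im=shot("top","t19");b=im[...,::-1]
cv2.imwrite("pics/t19a.png",cv2.resize(b[110:310,140:360],None,fx=3.5,fy=3,interpolation=2))
s,i=shot("scene","s19")
```

```text
(no output)
```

View pics/w19.png

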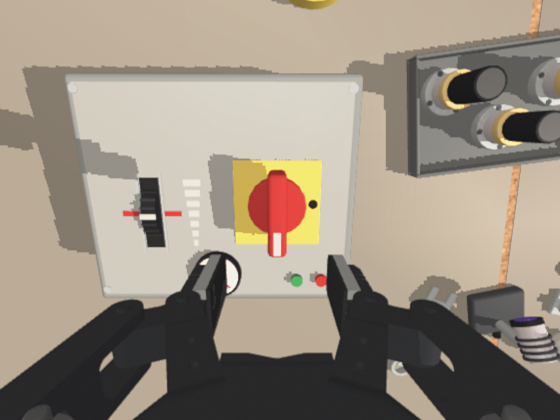

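View pics/t19a.png

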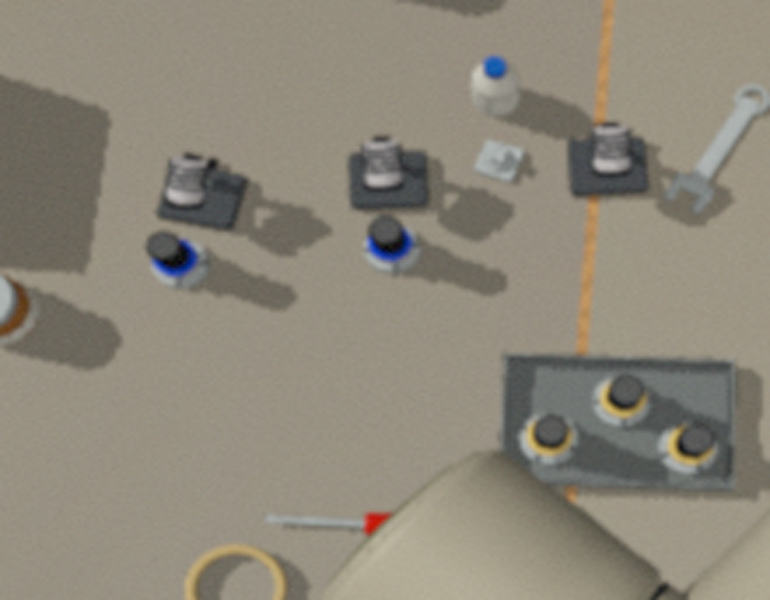

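View pics/s19.png

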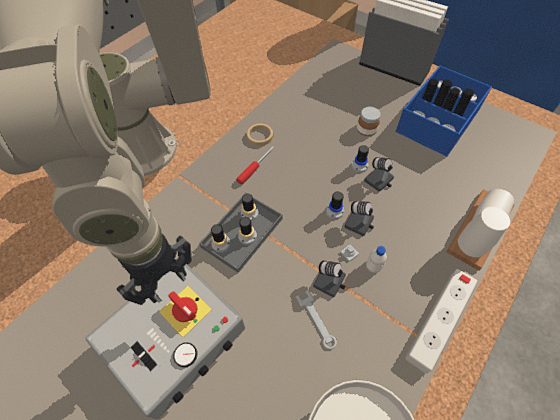

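The isolator is on: pointer at (277,245) over the green dot. One last comparison with the pre-switch picture, then I hand in.

Run:
```python
from meas import *
st,im=shot("top","t20");b=im[...,::-1]
a=cv2.imread("pics/t17.png");d=cv2.absdiff(a,b)[120:260,150:352].max(2);print("changed px in work area",int((d>60).sum()),"t",st["clock"])
env.hand_in();print("handed in",env.get_state()["clock"])
```

```text
changed px in work area 0 t 43.8
the job is handed in; nothing more can be done
the job is handed in; nothing more can be done
```

The job is done and handed in at about 44 s on the robot's clock, against the 210 s limit.

- **Isolator:** I turned it off first, before handling any adapter. I turned it back on only after everything else was in place. The last wrist picture shows the pointer at the green (on) end.
- **Adapters:** Three cured adapters were present and all stand upright in the tray. Two fresh adapters were present and stand in front of the left and middle lamps (lamp0 and lamp1 as I numbered them). They measure 73.6 and 74.4 mm from the lamp base centres (75 mm wanted), with about 1 mm or less sideways error.
- **Brightness wheel:** I rolled it in two strokes. The line measured about 0.01 rad from the red marks, and a later view agreed.
- **Last check:** The final top view showed no change in the lamp and tray area since before switching on. I saw no knocked adapter and no slackened grip, and none of the other things looked moved.
- **Disagreements:** The top camera read about 6 mm short along x compared with the wrist camera, and about 10 mm short of the scene camera on the tray, so I used the wrist readings. On the lamps, distances taken from the visible front edge came out 1 to 2 mm over nominal, and those taken from the base centre came out about 1 mm under. I put that down to the rounded edges of the base.

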